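Pack the inspected drawer handles under the magnifier lamp

ROBOT

A 6-joint arm with a two-finger parallel gripper is mounted at the origin on the work surface. World frame = base frame: x ahead of the robot, y to its left, z up, the work surface at z = 0. Lengths are in m, angles in rad, forces in N, time in s.
With the tool pointing down it reaches from about 0.225 to 0.875 m from the base axis. Payload 3.4 kg.
Tool frame: the origin (TCP) lies on the mounting face of the last link; the fingertips stand 173 mm ahead of it and the grasp point (between the pads) lies 155 mm ahead of it; z points along the fingers, y is the line along which they close (so a half turn about z gives the same grasp; the last joint's range is limited). The gripper opens to 85 mm and grips with 20 to 120 N. Pads are 22 mm wide; open, the fingers measure 114 mm over their backs; the gripper's body (76 mm by 85 mm) begins 54 mm behind the grasp point. The pads swing forward as they close: fully open they stand 13 mm farther back than shut.
Start: joints at [-1.366, 0.276, 1.505, -0, 1.361, -0.121], TCP at [0.184, -0.545, 0.405] pointing down, gripper open.
Joint ranges: [-2.89, 2.89], [-0.75, 2.08], [0.22, 2.7], [-1.18, 4.32], [0.11, 2.71], [-2.7, 2.7]. Speed limits (rad/s): [2.57, 2.57, 3.14, 3.14, 3.14, 3.14].

INTERFACE

Orientations are given as a unit quaternion [w, x, y, z].
In Python, from rig import manip gives the robot as it stands.
- The arm moves only by the tool carry_out, never from a script. Its arguments are lists of equal length, an entry for each row: "linear": the shift along the world's x, y, z each as a share of 500 mm, from -1 to 1, a list of three; "angular": the turn, a rotation vector about the world's x, y, z each as a share of 0.08 rad, from -1 to 1, a list of three; "hand": the opening, from 0 (shut) to 1 (fully open). In form: {"linear": [[x, y, z], ...], "angular": [[rx, ry, rz], ...], "hand": [hand, ...]}. A call has 1 to 8 rows; each row shifts and turns the commanded pose from where the row before left it; what a row does not reach is not made up. A row lasts 1/12 s, in which the tool goes at most 41.7 mm and 7.16 degrees, less where a joint would pass 70% of its speed; a pose out of reach is approached as far as the arm can. A call with a number of a shift or a turn outside -1 to 1 is refused whole. A call with a gripper value outside its range is refused whole. The fingers move at their own pace and stop on an object; "force" is the grip in N (left out, the last holds). Time passes only in rows, so rows that do not move let the fingers close. It gives the time, the measured TCP pose, the force, the opening and the grip force at its end, in the units of the state.
- manip.get_state(): the state, without advancing time (a new reading comes with each control period).
- manip.get_image(name): name is "side" or "top"; returns the picture (480x640x3 uint8, red, green, blue); there is no depth.
- manip.camera_params(name): a dict with "fx", "fy", "cx", "cy" (pixels), "k1" (the pictures are not rectified: a ray, as slopes to the right and down, at radius r is drawn at 1 + k1 r^2 times it, then the intrinsics apply), "view" (4x4, takes a point from world to camera coordinates). Camera axes: x right, y down, z forward; pixel columns grow to the right and rows downward; lengths in m; the calibration is good to about 2 mm. A picture is of the moment at which its call begins. camera_params takes no time and is no camera call.
- manip.sign_off(): hands the job in; it is judged then, once.
The state is a dict: "clock": time; "qpos": joint angles; "qd": joint speeds; "effort": joint torques, N m; "position": TCP position; "ee_rot": TCP orientation; "contact_force": force on the tool from outside, world axes, zero at the start; "moment": the same for the moment, N m; "width": finger opening in m; "gripper_force": force on a finger pad.
Only numpy, scipy, OpenCV 4.12 (cv2) and the standard library are available. Lean on these libraries where they do the work, as an engineer would, in place of code of your own. Each camera call takes 0.05 s, during which the arm holds its last target. There are 200 camera calls.

TASK

Lift the red plunger on the magnifier lamp's arm, swing the lamp off the board to its parking hole and let the plunger drop home there; then lay all the orange drawer handles in the blue case, shut its lid, and after that swing the hasp over the catch. When the handles are packed, bring the lamp back over the empty board and let the plunger drop home in its working hole (before or after closing the case). Leave the white tub and the roll of tape where they are.

Things in the scene. Friction and masses are not known exactly. Their poses are not given: they have to be found in the camera images.
- station: Inspection station, fixed. Origin on the desk. White board 240 (x) x 250 (y) mm, centre at x 0, y -80, top 12 mm up, rim 6 mm high and wide. Lamp post: axis at x -10, y +150, foot 116 mm across, 16 high. Dark index plate up to 87 mm from the axis, top 140 mm up. Round white magnifier lamp head 168 mm across, 140-162 mm up, centre 220 mm from the axis.
- lamp_arm (a joint): Angle of the white lamp arm about the vertical post, rad. 0: points along the station's -y, lamp over the board (working place, green-marked hole); grows anticlockwise from above; 1.55: points along its +x, off the board (parking place, blue-marked hole). Stops at -0.12 and 1.67. Friction 0.08 N m, stays where left. Locked while the plunger is home.
- plunger (a joint): Lift of the red plunger, m: 0 home (pin 12 mm down in a hole), 0.020 fully up. A spring pushes it down, 4.5 N at 0, 7.5 N at 0.020. From 0.013 it clears the plate and the arm can be swung by the knob; let go between holes it rests on the plate at 0.012; within 1.5 mm of a hole's centre it drops in by itself.
- plunger_knob (a point): Centre of the red plunger knob, an upright cylinder 30 mm across and 34 mm high (17 mm above and below this point), standing on the lamp arm 70 mm from the post axis; moves with arm and plunger; about 180 mm above the desk at home.
- work_hole (a point): Working hole (green marks) in the top of the index plate, on the plunger's circle.
- park_hole (a point): Parking hole (blue marks) in the top of the index plate, on the plunger's circle.
- case: Blue open case, fixed to the desk, 150 (x) x 280 (y) x 60 mm high, walls and floor 5 mm. Origin at the centre of its underside; the front, with the hasp, faces its -x; the lid is hinged along the top of its +x wall.
- lid (a joint): Lid angle, rad: 0 shut flat on the case, grows as the front edge rises; starts about upright (1.4 to 1.6), stop at 1.75. Hinge friction 0.33 N m holds it where left. Panel 150 x 280 x 8 mm; in the middle of its width, 20 mm from the front edge, its outer face bears the catch, a steel block 12 mm wide and high that the hasp's window goes over.
- lid_edge (a point): Middle of the lid's front (free) edge, on its outer (upper) face, 150 mm from the hinge; moves with the lid.
- lid_hinge (a point): Middle of the lid's hinge line, parallel to the case's y, 60 mm above the desk.
- hasp (a joint): Hasp angle, rad: 0 flat on the shut lid over the catch, 1.57 upright, grows as it swings off to the front (case -x); starts at 1.9 to 2.3, stop at 2.4. Friction 0.06 N m holds it where left. Its hinge line is parallel to the case's y.
- hasp_hinge (a point): Middle of the hasp's hinge on the case's front wall, 66 mm above the desk.
- hasp_bar (a point): Middle of the yellow cross bar at the hasp's free end, parallel to the case's y, 72 mm long and 12 mm thick, 63 mm from the hinge; moves with the hasp; when over the catch it is 75 mm above the desk. The hasp's steel plate is 30 mm wide and 4 mm thick.
- handle1: Orange drawer handle 1 of up to 5 (may be absent): a bar 80 mm long (its x), 14 mm wide (y), 12 mm thick, standing on a 14 mm foot at each end; 24 mm high in all; origin under its centre, at the level of its feet's undersides; about 60 g.
- handle2: Orange drawer handle 2 of up to 5 (may be absent): a bar 80 mm long (its x), 14 mm wide (y), 12 mm thick, standing on a 14 mm foot at each end; 24 mm high in all; origin under its centre, at the level of its feet's undersides; about 60 g.
- handle3: Orange drawer handle 3 of up to 5 (may be absent): a bar 80 mm long (its x), 14 mm wide (y), 12 mm thick, standing on a 14 mm foot at each end; 24 mm high in all; origin under its centre, at the level of its feet's undersides; about 60 g.
- handle4: Orange drawer handle 4 of up to 5 (may be absent): a bar 80 mm long (its x), 14 mm wide (y), 12 mm thick, standing on a 14 mm foot at each end; 24 mm high in all; origin under its centre, at the level of its feet's undersides; about 60 g.
- handle5: Orange drawer handle 5 of up to 5 (may be absent): a bar 80 mm long (its x), 14 mm wide (y), 12 mm thick, standing on a 14 mm foot at each end; 24 mm high in all; origin under its centre, at the level of its feet's undersides; about 60 g.
- tub: Bystander, to be left alone: small white tub on the desk beside the lamp's foot, 75 x 95 x 45 mm.
- tape: Bystander, to be left alone: yellow ring of tape, 90 mm across, 25 mm high.

How it is judged:
By the outcome, as a careful person would: the job done as asked, in the order asked, and still so for the second after the job is handed in, with the robot touching nothing.
Of handle1, handle2, handle3, handle4, handle5 only 3 to 5 are there at a start; the rules pass over those that are not, and their reading is None.
At some moment in a run one of handle1, handle2, handle3, handle4, handle5 may be knocked a few centimetres aside while the robot is not near it.
Once in a run the grip may slacken for a moment while it holds something.
It also fails if it takes over 210 s, if anything falls off the work surface, if the arm or the gripper's body presses on something with over 40 N, if the wrist force passes 120 N, or if a joint passes its speed limit or range.

## Working session

There is one attempt and no reset: what is moved stays moved. The work goes in short steps, Python scripts to look and compute and a tool call to move; the robot and the scene stay as the last step left them, time stands still between calls to the robot, and variables do not carry over. Pictures are saved under pics/ and viewed, at most 14 in all, crops included, and the job is handed in when it is done.

Besides the shell and the picture viewer there is one more tool, called by a JSON object that holds its "api" and its "payload", one argument or row to a line. carry_out: Moves the arm, as the interface text tells. Its arguments: {"type":"object","properties":{"linear":{"type":"array"},"angular":{"type":"array"},"hand":{"type":"array"},"force":{"type":"number"}},"required":["linear","angular","hand"]}

```bash
ls; mkdir -p pics; python3 - <<'E'
from rig import manip
import cv2
for n in("top","side"):
    cv2.imwrite(f"pics/{n}0.png",manip.get_image(n)[:,:,::-1])
    print(n,manip.camera_params(n))
print(manip.get_state())
E
```

```text
pics
top {'fx': 525.5115594014485, 'fy': 525.5115594014485, 'cx': 322.3516379661396, 'cy': 233.63728757535083, 'k1': -0.15161892557295184, 'view': array([[-0.00273619, -0.9999923 ,  0.00281315,  0.05886059],
       [-0.99759779,  0.0025349 , -0.06922582,  0.58250679],
       [ 0.06921815, -0.0029958 , -0.99759705,  1.11847692],
       [ 0.        ,  0.        ,  0.        ,  1.        ]])}
side {'fx': 556.2323746305545, 'fy': 556.2323746305545, 'cx': 322.62434055008737, 'cy': 246.0952046561012, 'k1': 0.014262174834473252, 'view': array([[-0.81949404, -0.57294741, -0.01267977,  0.5005649 ],
       [-0.37265801,  0.54956544, -0.74773246,  0.28273508],
       [ 0.43537974, -0.60803708, -0.66387905,  0.83085942],
       [ 0.        ,  0.        ,  0.        ,  1.        ]])}
{'clock': 0.1, 'qpos': array([-1.36598114e+00,  2.76581635e-01,  1.50599667e+00, -1.73469658e-05,
        1.36069723e+00, -1.21016236e-01]), 'qd': array([-0.00051451, -0.00185113, -0.00176306,  0.00067379, -0.00056497,
       -0.00096432]), 'effort': array([ 1.19536744e-03, -4.17701876e+01, -2.46403384e+01, -1.46784000e-04,
        5.73065787e-03, -2.10839636e-05]), 'position': array([ 0.18400359, -0.54458412,  0.40390144]), 'ee_rot': array([-8.40350551e-04,  9.86757918e-01,  1.62197730e-01, -4.37195473e-05]), 'contact_force': array([-1.65234227, -0.84379827, -0.02317153]), 'moment': array([0.06293313, 0.02805975, 0.04683459]), 'gripper_force': 0.0, 'width': 0.08536629780847305}
```

View pics/top0.png

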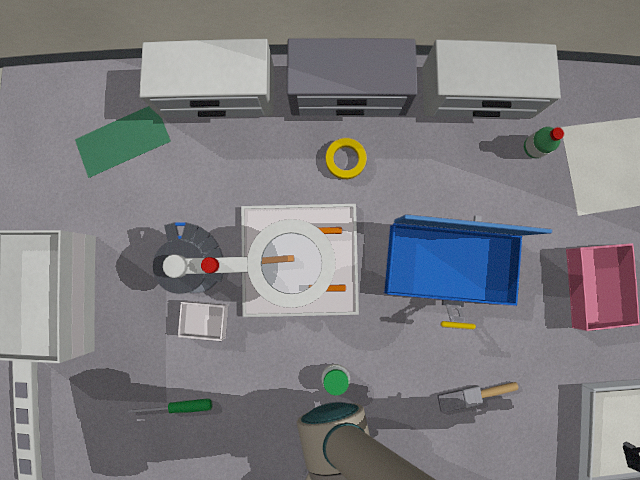

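View pics/side0.png

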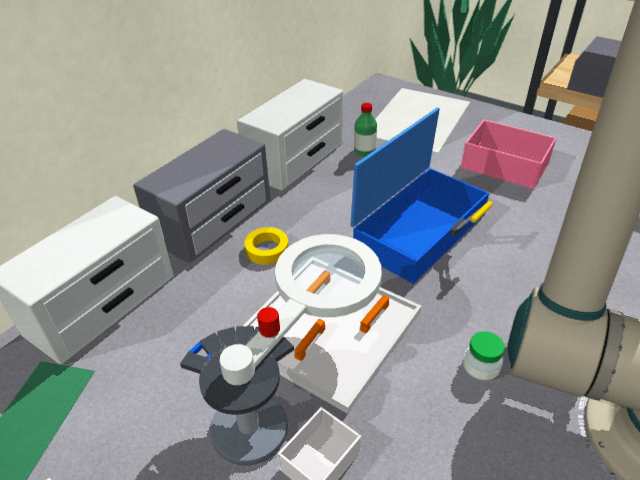

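Top: the lamp head is over the board and the knob sits near (210,265). Three handles are visible, near (330,230), (277,260) and (330,288). The case is around (455,262), with the hasp bar near (458,325). I'll enlarge crops to get pixel positions.

```bash
cat > h.py <<'E'
import numpy as np, cv2
from rig import manip
from scipy.optimize import least_squares
from scipy.spatial.transform import Rotation as R
def cam(n):
    p=manip.camera_params(n); K=np.array([[p['fx'],0,p['cx']],[0,p['fy'],p['cy']],[0,0,1]])
    return K,np.array([p['k1'],0,0,0.]),p['view']
def ray(n,uv):
    K,d,V=cam(n); s=cv2.undistortPoints(np.array(uv,float).reshape(-1,1,2),K,d).reshape(-1,2)
    D=np.c_[s,np.ones(len(s))]@V[:3,:3]; return -V[:3,:3].T@V[:3,3],D
def onz(n,uv,z):
    c,D=ray(n,uv); return c+D*((z-c[2])/D[:,2])[:,None]
def proj(n,P):
    K,d,V=cam(n); return cv2.projectPoints(np.array(P,float).reshape(-1,1,3),cv2.Rodrigues(V[:3,:3])[0],V[:3,3],K,d)[0].reshape(-1,2)
def tri(pts):  # {cam:uv}
    A=np.zeros((3,3));b=np.zeros(3)
    for n,uv in pts.items():
        c,D=ray(n,[uv]);u=D[0]/np.linalg.norm(D[0]);M=np.eye(3)-np.outer(u,u);A+=M;b+=M@c
    return np.linalg.solve(A,b)
def crop(n,x0,y0,w,h,s,name,img=None):
    img=manip.get_image(n) if img is None else img
    cv2.imwrite(f"pics/{name}.png",cv2.resize(img[y0:y0+h,x0:x0+w,::-1],None,fx=s,fy=s,interpolation=cv2.INTER_CUBIC))
def st():
    s=manip.get_state(); r=R.from_quat(np.roll(s['ee_rot'],-1))
    z=r.as_matrix()[:,2]; y=r.as_matrix()[:,1]
    print('t',round(s['clock'],2),'pos',s['position'].round(4),'grasp',(s['position']+.155*z).round(4),'z',z.round(3),'y',y.round(3),'F',s['contact_force'].round(1),'w',round(s['width'],4),'gf',round(s['gripper_force'],1),'q',s['qpos'].round(2))
E
python3 - <<'E'
from h import *
im=cv2.imread('pics/top0.png')[:,:,::-1]
crop('top',140,195,230,150,3.4,'tA',im); crop('top',375,195,185,150,4,'tB',im)
im=cv2.imread('pics/side0.png')[:,:,::-1]
crop('side',170,220,260,200,3,'sA',im)
E
```

```text
(no output)
```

View pics/tA.png

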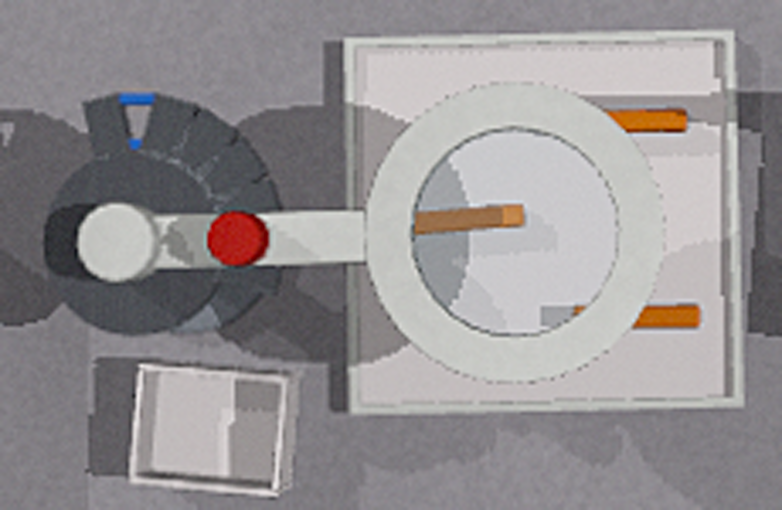

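View pics/tB.png

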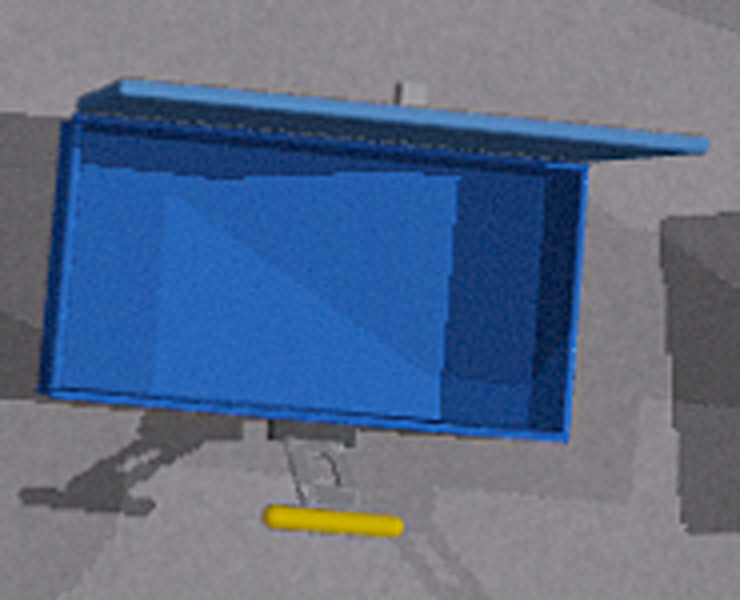

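View pics/sA.png

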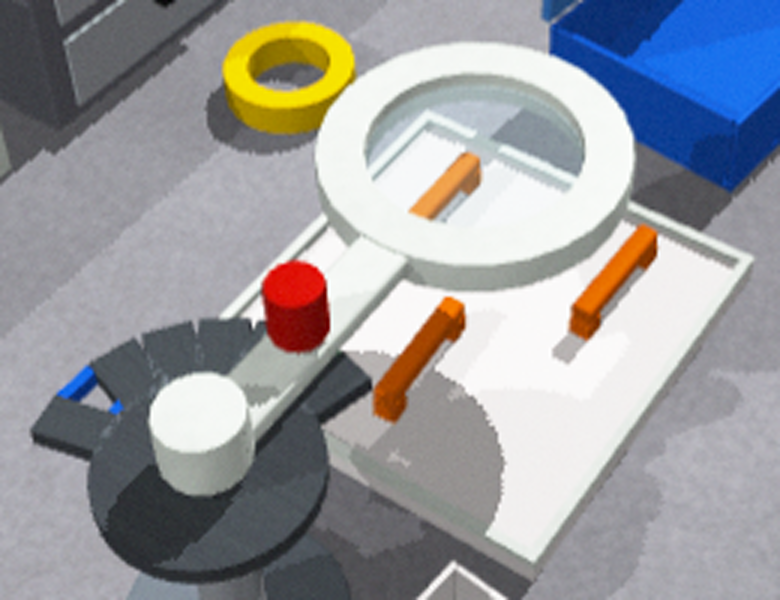

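```bash
python3 - <<'E'
from h import *
A=lambda X:(np.array(X,float)+.5)/3.4-.5+[140,195]
B=lambda X:(np.array(X,float)+.5)/4-.5+[375,195]
S=lambda X:(np.array(X,float)+.5)/3-.5+[170,220]
def fit(P,L):
    P=P[:,:2];pc=P.mean(0);lc=L.mean(0);a=P-pc;b=L-lc
    th=np.arctan2((b[:,0]*a[:,1]-b[:,1]*a[:,0]).sum(),(b*a).sum());c,s=np.cos(th),np.sin(th)
    M=np.array([[c,-s],[s,c]]);t=pc-M@lc;print('th',th.round(4),'t',t.round(4),'res',(L@M.T+t-P).round(4).tolist());return M,t
b=onz('top',A([[345,40],[733,31],[743,406],[351,412]]),.018)
M,t=fit(b,np.array([[.12,.045],[.12,-.205],[-.12,-.205],[-.12,.045]]))
for n,p in dict(post=[-.01,.15],knob=[-.01,.08]).items(): print(n,M@p+t)
post=M@[-.01,.15]+t
print('knob top',onz('top',A([[237,238]]),.197),onz('side',S([[296,284]]),.197),tri({'top':A([237,238]),'side':S([296,284])}))
print('post cap top tri z?',tri({'top':A([117,241]),'side':S([198,410])}))
print('park blue inner',onz('top',A([[136,145]]),.14), 'outer',onz('top',A([[137,99]]),.14))
print('tub',onz('top',A([[140,367],[297,371],[280,493],[132,482]]),.045))
print('tape',onz('top',[[346,158]],.025))
c=onz('top',B([[66,121],[586,168],[568,438],[45,395]]),.06)
M,t=fit(c,np.array([[.075,.14],[.075,-.14],[-.075,-.14],[-.075,.14]]))
print('hinge',M@[.075,0]+t,'hasphinge',M@[-.075,0]+t)
c0,D=ray('top',B([[334,521]]));print('bar tri',tri({'top':B([334,521]),'side':[481.5,212]}))
hx=M@[-.079,0]+t
for a in(1.9,2.1,2.3):
    p=np.r_[M@[-.079+.063*np.cos(a),0]+t,.066+.063*np.sin(a)];print(a,p,proj('top',[p]),proj('side',[p]))
for a in(1.4,1.5,1.6):
    p=np.r_[M@[.075-.15*np.cos(a),0]+t,.06+.15*np.sin(a)];print('lid',a,p,proj('top',[p]),proj('side',[p]))
print('lid edge px mid',B([[415,113]]))
print('handles',onz('top',A([[686,121],[699,317],[523,216],[610,121],[576,316],[415,222]]),.034).round(4))
print('handles side',onz('side',S([[447,302],[388,405],[645,235],[585,318],[468,158],[423,208]]),.036).round(4))
st()
E
```

```text
th 0.0191 t [0.5247 0.1876] res [[0.0008, 0.0001], [0.0006, -0.0005], [-0.0001, -0.0002], [-0.0013, 0.0006]]
post [0.51179752 0.33733573]
knob [0.51313123 0.26734844]
knob top [[0.51388565 0.26531865 0.197     ]] [[0.5101657 0.2688203 0.197    ]] [0.51353911 0.26602903 0.19228085]
post cap top tri z? [0.51214784 0.33699828 0.17687001]
park blue inner [[0.5678742  0.33710203 0.14      ]] outer [[0.59446169 0.33695808 0.14      ]]
tub [[0.43462375 0.35896073 0.045     ]
 [0.43277076 0.25947201 0.045     ]
 [0.35685772 0.27012897 0.045     ]
 [0.36263971 0.36395479 0.045     ]]
tape [[0.74800392 0.00516559 0.025     ]]
th -0.091 t [ 0.5135 -0.2212] res [[0.0029, -0.0016], [0.003, 0.0006], [-0.0026, 0.0013], [-0.0033, -0.0003]]
hinge [ 0.58814608 -0.22797398] hasphinge [ 0.43876716 -0.21433813]
bar tri [ 0.39186422 -0.21371967  0.11220668]
1.9 [ 0.41450081 -0.21212301  0.12561691] [[459.23807712 314.57727521]] [[470.57990972 202.76892823]]
2.1 [ 0.4031101  -0.21108322  0.12038219] [[458.08222954 320.11286283]] [[475.53302295 207.28893324]]
2.3 [ 0.39298213 -0.2101587   0.11297943] [[456.
[... 211 characters left out ...]
.78437514 228.85115552]] [[402.25288284 135.90452995]]
lid 1.6 [ 0.59250788 -0.22837214  0.20993604] [[478.35718245 220.72424331]] [[395.86994944 133.27946346]]
lid edge px mid [[478.375 222.875]]
handles [[0.5889 0.0165 0.034 ]
 [0.4658 0.009  0.034 ]
 [0.5293 0.1192 0.034 ]
 [0.589  0.0644 0.034 ]
 [0.4667 0.086  0.034 ]
 [0.5257 0.1871 0.034 ]]
handles side [[0.5298 0.127  0.036 ]
 [0.514  0.2048 0.036 ]
 [0.4624 0.0174 0.036 ]
 [0.4581 0.0924 0.036 ]
 [0.5873 0.0228 0.036 ]
 [0.5852 0.074  0.036 ]]
t 0.1 pos [ 0.184  -0.5446  0.4039] grasp [ 0.1839 -0.5443  0.2489] z [-0.     0.002 -1.   ] y [ 0.32  -0.947 -0.002] F [-1.7 -0.8 -0. ] w 0.0854 gf 0.0 q [-1.37  0.28  1.51 -0.    1.36 -0.12]
```

{"api": "carry_out", "payload": {
  "linear": [
    [0.0274,0.0676,0.012],
    [0.0274,0.0676,0.012],
    [0.0274,0.0676,0.012],
    [0.0274,0.0676,0.012],
    [0.0274,0.0676,0.012],
    [0.0274,0.0676,0.012],
    [0.0274,0.0676,0.012],
    [0.0274,0.0676,0.012]
  ],
  "angular": [
    [0,0,0.658],
    [0,0,0.658],
    [0,0,0.658],
    [0,0,0.658],
    [0,0,0.658],
    [0,0,0.658],
    [0,0,0.658],
    [0,0,0.658]
  ],
  "hand": [0.75,0.75,0.75,0.75,0.75,0.75,0.75,0.75],
  "force": 60
}}

```text
clock: 0.77
position: [0.2937, -0.2725, 0.4527]
ee_rot: [-0.0, 0.931, 0.366, 0.0]
contact_force: [0.5, -0.0, -0.4]
width: 0.0639
gripper_force: 0.0
```

{"api": "carry_out", "payload": {
  "linear": [
    [0.0274,0.0676,0],
    [0.0274,0.0676,0],
    [0.0274,0.0676,0],
    [0.0274,0.0676,0],
    [0.0274,0.0676,0],
    [0.0274,0.0676,0],
    [0.0274,0.0676,0],
    [0.0274,0.0676,0]
  ],
  "angular": [
    [0,0,0.658],
    [0,0,0.658],
    [0,0,0.658],
    [0,0,0.658],
    [0,0,0.658],
    [0,0,0.658],
    [0,0,0.658],
    [0,0,0.658]
  ],
  "hand": [0.75,0.75,0.75,0.75,0.75,0.75,0.75,0.75]
}}

```text
clock: 1.43
position: [0.4032, -0.002, 0.4526]
ee_rot: [0.0, 0.833, 0.553, -0.0]
contact_force: [0.4, -1.3, -0.4]
width: 0.0638
gripper_force: 0.0
```

{"api": "carry_out", "payload": {
  "linear": [
    [0.0274,0.0676,0],
    [0.0274,0.0676,0],
    [0.0274,0.0676,0],
    [0.0274,0.0676,0],
    [0.0274,0.0676,0],
    [0.0274,0.0676,0],
    [0.0274,0.0676,0],
    [0.0274,0.0676,0]
  ],
  "angular": [
    [0,0,0.658],
    [0,0,0.658],
    [0,0,0.658],
    [0,0,0.658],
    [0,0,0.658],
    [0,0,0.658],
    [0,0,0.658],
    [0,0,0.658]
  ],
  "hand": [0.75,0.75,0.75,0.75,0.75,0.75,0.75,0.75]
}}

```text
clock: 2.1
position: [0.513, 0.2683, 0.4522]
ee_rot: [-0.0, 0.699, 0.715, -0.0]
contact_force: [2.1, -1.3, -0.1]
width: 0.0643
gripper_force: 0.0
```

```bash
python3 -c "
from h import *
st()"
```

```text
t 2.1 pos [0.513  0.2683 0.4522] grasp [0.5129 0.2682 0.2972] z [-0.001 -0.001 -1.   ] y [ 1.     0.021 -0.001] F [ 2.1 -1.3 -0.1] w 0.0643 gf 0.0 q [ 0.36  0.26  1.41 -0.    1.47  0.34]
```

{"api": "carry_out", "payload": {
  "linear": [
    [0,-0.002,-0.055],
    [0,0,-0.055],
    [0,0,-0.055],
    [0,0,-0.053],
    [0,0,0]
  ],
  "angular": [
    [0,0,0],
    [0,0,0],
    [0,0,0],
    [0,0,0],
    [0,0,0]
  ],
  "hand": [0.75,0.75,0.75,0.75,0.75]
}}

```text
clock: 2.52
position: [0.5108, 0.2648, 0.3378]
ee_rot: [-0.003, 0.7, 0.714, -0.006]
contact_force: [-0.0, 0.4, -0.0]
width: 0.0636
gripper_force: 0.0
```

{"api": "carry_out", "payload": {
  "linear": [
    [0,0,0],
    [0,0,0],
    [0,0,0],
    [0,0,0],
    [0,0,0],
    [0,0,0]
  ],
  "angular": [
    [0,0,0],
    [0,0,0],
    [0,0,0],
    [0,0,0],
    [0,0,0],
    [0,0,0]
  ],
  "hand": [0.2,0.2,0.2,0.2,0.2,0.2]
}}

```text
clock: 3.02
position: [0.5131, 0.2656, 0.3461]
ee_rot: [0.001, 0.701, 0.714, 0.002]
contact_force: [-1.4, 0.3, 6.1]
width: 0.028
gripper_force: 60.3
```

```bash
python3 -c "
from h import *
st()
print(manip.get_state()['moment'])"
```

```text
t 3.02 pos [0.5131 0.2656 0.3461] grasp [0.5137 0.2658 0.1911] z [ 0.004  0.001 -1.   ] y [1.    0.019 0.004] F [-1.4  0.3  6.1] w 0.028 gf 60.3 q [0.36 0.32 1.6  0.   1.23 0.34]
[-0.02851267  0.35147909  0.16014821]
```

{"api": "carry_out", "payload": {
  "linear": [
    [0,0,0.013],
    [0,0,0.013],
    [0,0,0.012],
    [0,0,0]
  ],
  "angular": [
    [0,0,0],
    [0,0,0],
    [0,0,0],
    [0,0,0]
  ],
  "hand": [0.2,0.2,0.2,0.2]
}}

```text
clock: 3.35
position: [0.513, 0.2656, 0.3635]
ee_rot: [0.0, 0.701, 0.714, 0.001]
contact_force: [1.1, 1.6, -7.6]
width: 0.0284
gripper_force: 59.8
```

```bash
python3 -c "
import numpy as np
c=np.array([.5118,.3373]);a=np.linspace(-np.pi/2+.019,-.0018,21)
P=c+.0708*np.c_[np.cos(a),np.sin(a)]
print((np.diff(P,axis=0)/.5).round(4).tolist(),P[0],P[-1])"
```

```text
[[0.011, 0.0006], [0.0109, 0.0015], [0.0107, 0.0023], [0.0105, 0.0031], [0.0102, 0.0039], [0.0099, 0.0047], [0.0095, 0.0055], [0.0091, 0.0062], [0.0085, 0.0069], [0.008, 0.0075], [0.0074, 0.0081], [0.0067, 0.0087], [0.006, 0.0092], [0.0053, 0.0096], [0.0046, 0.01], [0.0038, 0.0103], [0.003, 0.0106], [0.0021, 0.0108], [0.0013, 0.0109], [0.0004, 0.011]] [0.51314512 0.26651278] [0.58259989 0.33717256]
```

{"api": "carry_out", "payload": {
  "linear": [
    [0.011,0.0006,0],
    [0.0109,0.0015,0],
    [0.0107,0.0023,0],
    [0.0105,0.0031,0],
    [0.0102,0.0039,0],
    [0.0099,0.0047,0],
    [0.0095,0.0055,0]
  ],
  "angular": [
    [0,0,0.97],
    [0,0,0.97],
    [0,0,0.97],
    [0,0,0.97],
    [0,0,0.97],
    [0,0,0.97],
    [0,0,0.97]
  ],
  "hand": [0.2,0.2,0.2,0.2,0.2,0.2,0.2]
}}

```text
clock: 3.93
position: [0.5502, 0.2768, 0.3622]
ee_rot: [0.0, 0.482, 0.876, 0.001]
contact_force: [3.1, 3.1, -7.6]
width: 0.0282
gripper_force: 60.0
```

{"api": "carry_out", "payload": {
  "linear": [
    [0.0091,0.0062,0],
    [0.0085,0.0069,0],
    [0.008,0.0075,0],
    [0.0074,0.0081,0],
    [0.0067,0.0087,0],
    [0.006,0.0092,0],
    [0.0053,0.0096,0]
  ],
  "angular": [
    [0,0,0.97],
    [0,0,0.97],
    [0,0,0.97],
    [0,0,0.97],
    [0,0,0.97],
    [0,0,0.97],
    [0,0,0.97]
  ],
  "hand": [0.2,0.2,0.2,0.2,0.2,0.2,0.2]
}}

```text
clock: 4.52
position: [0.5762, 0.3054, 0.3623]
ee_rot: [0.001, 0.23, 0.973, 0.002]
contact_force: [4.2, 4.5, -7.0]
width: 0.0282
gripper_force: 60.0
```

{"api": "carry_out", "payload": {
  "linear": [
    [0.0046,0.01,0],
    [0.0038,0.0103,0],
    [0.003,0.0106,0],
    [0.0021,0.0108,0],
    [0.0013,0.0109,0],
    [0.0004,0.011,0],
    [0,0,0]
  ],
  "angular": [
    [0,0,0.97],
    [0,0,0.97],
    [0,0,0.97],
    [0,0,0.97],
    [0,0,0.97],
    [0,0,0.97],
    [0,0,0]
  ],
  "hand": [0.2,0.2,0.2,0.2,0.2,0.2,0.2]
}}

```text
clock: 5.1
position: [0.584, 0.3387, 0.3624]
ee_rot: [0.003, -0.001, 1.0, 0.003]
contact_force: [6.1, 5.2, -6.9]
width: 0.0279
gripper_force: 60.1
```

```bash
python3 - <<'E'
from h import *
st()
im=manip.get_image('top'); crop('top',110,140,260,195,3,'p1',im)
E
```

```text
t 5.1 pos [0.584  0.3387 0.3624] grasp [0.5848 0.3397 0.2074] z [ 0.005  0.006 -1.   ] y [-0.002  1.     0.006] F [ 6.1  5.2 -6.9] w 0.0279 gf 60.1 q [ 0.42  0.45  1.34  0.    1.34 -1.15]
```

View pics/p1.png

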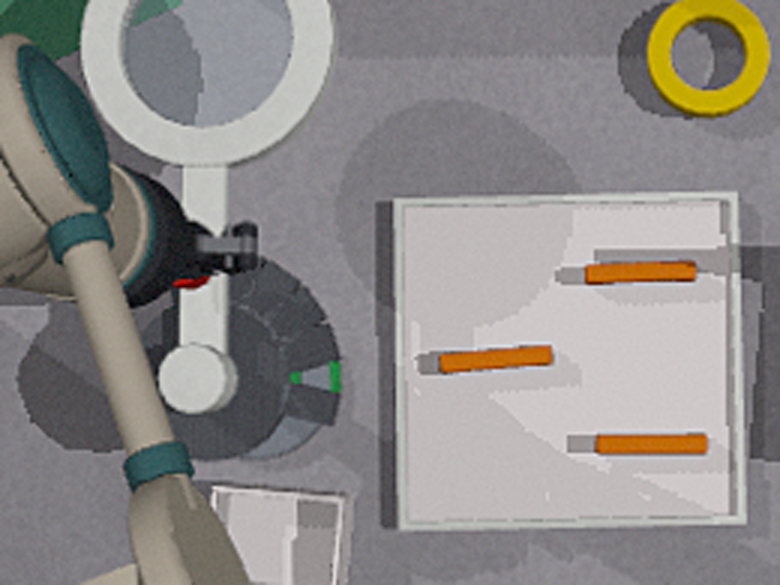

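The lamp is now over its parking spot. Exactly three handles are on the board, with bar centres in the crop at (641,272), (496,359) and (652,444). The green marks are at (294,378) and (335,377), and the lamp head centre column is about 207.

{"api": "carry_out", "payload": {
  "linear": [
    [0,0,0],
    [0,0,0],
    [0,0,0]
  ],
  "angular": [
    [0,0,0],
    [0,0,0],
    [0,0,0]
  ],
  "hand": [0.2,0.2,0.2]
}}

```text
clock: 5.4
position: [0.584, 0.338, 0.3626]
ee_rot: [0.003, 0.001, 1.0, 0.003]
contact_force: [5.7, 6.4, -7.7]
width: 0.0284
gripper_force: 60.2
```

```bash
python3 - <<'E'
from h import *
st()
P=lambda X:(np.array(X,float)+.5)/3-.5+[110,140]
L=onz('top',P([[207,40]]),.162)[0];print('lamp',L,'ang to post',np.arctan2(L[1]-.3373,L[0]-.5118))
g=onz('top',P([[294,378],[335,377]]),.14);print('green',g)
for a,b in (([586,274],[696,270]),([440,365],[552,355]),([597,444],[707,444])):
    q=onz('top',P([a,b]),.036);print('h',q.mean(0).round(4),'len',np.linalg.norm(q[1]-q[0]).round(4),'ang',np.arctan2(*(q[1]-q[0])[[1,0]]).round(3))
E
```

```text
t 5.4 pos [0.584  0.338  0.3626] grasp [0.5848 0.339  0.2076] z [ 0.005  0.006 -1.   ] y [0.002 1.    0.006] F [ 5.7  6.4 -7.7] w 0.0284 gf 60.2 q [ 0.42  0.45  1.34  0.    1.34 -1.15]
lamp [0.73074585 0.33679558 0.162     ] ang to post -0.0023038424704217666
green [[0.51249716 0.28078681 0.14      ]
 [0.51317488 0.25391176 0.14      ]]
h [0.5886 0.0552 0.036 ] len 0.0784 ang -1.537
h [0.5262 0.1585 0.036 ] len 0.0801 ang -1.483
h [0.4664 0.0478 0.036 ] len 0.0779 ang -1.574
```

{"api": "carry_out", "payload": {
  "linear": [
    [0,-0.001,-0.006],
    [0,0,0],
    [0,0,0],
    [0,0,0],
    [0,0,0],
    [0,0,0]
  ],
  "angular": [
    [0,0,0],
    [0,0,0],
    [0,0,0],
    [0,0,0],
    [0,0,0],
    [0,0,0]
  ],
  "hand": [0.2,0.2,0.5,0.6,0.6,0.6]
}}

```text
clock: 5.9
position: [0.5822, 0.3353, 0.3603]
ee_rot: [0.0, 0.0, 1.0, -0.0]
contact_force: [-0.3, -0.7, 0.1]
width: 0.0513
gripper_force: 0.0
```

{"api": "carry_out", "payload": {
  "linear": [
    [0,0,0.03],
    [0,0,0.06],
    [0,0,0.06],
    [0,-0.08,0],
    [0,-0.08,0],
    [0,-0.08,0],
    [0,-0.08,0]
  ],
  "angular": [
    [0,0,0],
    [0,0,0],
    [0,0,0],
    [0,0,0],
    [0,0,0],
    [0,0,0],
    [0,0,0]
  ],
  "hand": [0.7,0.7,0.7,0.7,0.7,0.7,0.7]
}}

```text
clock: 6.48
position: [0.5816, 0.1741, 0.4355]
ee_rot: [0.0, -0.0, 1.0, -0.0]
contact_force: [0.8, -0.5, -0.4]
width: 0.0602
gripper_force: 0.0
```

```bash
python3 - <<'E'
from h import *
st()
im=manip.get_image('top');im2=manip.get_image('side')
for n,i in(('top',im),('side',im2)):
    r=i.astype(int);m=((r[:,:,0]>120)&(r[:,:,1]<50)&(r[:,:,2]<50)).astype(np.uint8)
    _,_,s,c=cv2.connectedComponentsWithStats(m);[print(n,s[k],c[k]) for k in range(1,len(s)) if s[k][4]>60]
for z in(.18,.192):
  print(z,[ (n,proj(n,[[.5818,.3372,zz] for zz in (z-.017,z,z+.017)]).round(1).tolist()) for n in('top','side')])
crop('side',130,220,260,200,3,'p2',im2)
E
```

```text
t 6.48 pos [0.5816 0.1741 0.4355] grasp [0.5817 0.174  0.2805] z [ 0.001 -0.    -1.   ] y [-0.001  1.    -0.   ] F [ 0.8 -0.5 -0.4] w 0.0602 gf 0.0 q [ 0.18  0.31  1.38 -0.    1.45 -1.39]
top [553 128  11  11  93] [557.8172043  132.87096774]
side [185 318  21  30 367] [194.04904632 329.45504087]
0.18 [('top', [[176.5, 229.3], [174.1, 228.6], [171.6, 227.9]]), ('side', [[198.8, 339.5], [196.8, 331.6], [194.7, 323.4]])]
0.192 [('top', [[174.8, 228.8], [172.3, 228.1], [169.7, 227.3]]), ('side', [[197.4, 334.0], [195.3, 325.9], [193.2, 317.5]])]
```

View pics/p2.png

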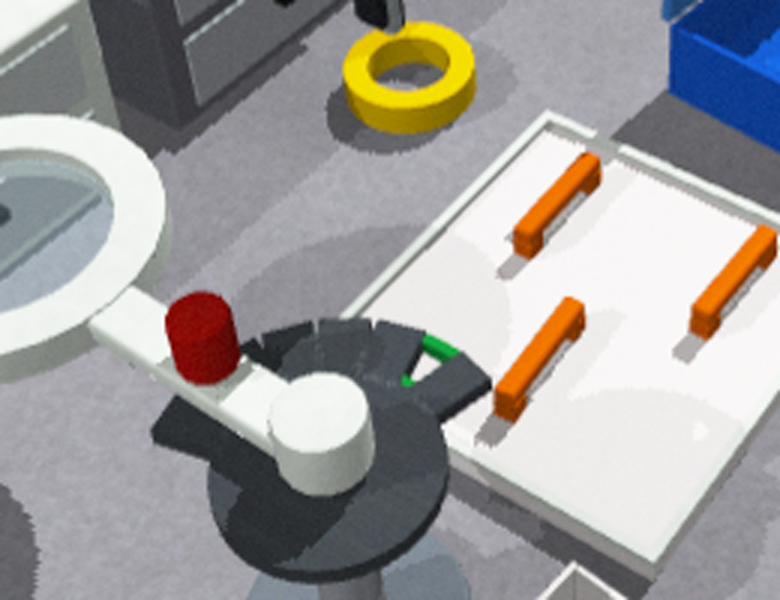

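```bash
python3 - <<'E'
from h import *
a=cv2.imread('pics/side0.png')[:,:,::-1];b=manip.get_image('side')
for i in(a,b):
    r=i.astype(int);m=((r[:,:,0]>95)&(r[:,:,1]<50)&(r[:,:,2]<50)).astype(np.uint8)
    _,_,s,c=cv2.connectedComponentsWithStats(m);[print(s[k],c[k]) for k in range(1,len(s)) if s[k][4]>150]
print(proj('side',[[.5131,.2673,.18],[.5131,.2673,.163],[.5131,.2673,.197],[.5818,.3372,.18],[.5818,.3372,.192]]))
E
```

```text
[258 307  22  30 532] [268.40789474 321.91917293]
[185 318  22  30 524] [196.14312977 332.11450382]
[[268.32952725 320.91400809]
 [269.26186364 328.86837532]
 [267.36929781 312.72498146]
 [196.76770659 331.59734062]
 [195.3245083  325.85449137]]
```

The plunger is home in the parking hole: the knob sits on the arm at the home height. Next is handle 2.

{"api": "carry_out", "payload": {
  "linear": [
    [-0.0138,-0.0039,0],
    [-0.0138,-0.0039,0],
    [-0.0138,-0.0039,0],
    [-0.0138,-0.0039,0],
    [-0.0138,-0.0039,0],
    [-0.0138,-0.0039,0],
    [-0.0138,-0.0039,0],
    [-0.0138,-0.0039,0]
  ],
  "angular": [
    [0,0,-0.976],
    [0,0,-0.976],
    [0,0,-0.976],
    [0,0,-0.976],
    [0,0,-0.976],
    [0,0,-0.976],
    [0,0,-0.976],
    [0,0,-0.976]
  ],
  "hand": [0.6,0.6,0.6,0.6,0.6,0.6,0.6,0.6]
}}

```text
clock: 7.3
position: [0.5265, 0.1611, 0.435]
ee_rot: [-0.0, 0.309, 0.951, 0.0]
contact_force: [0.6, -0.5, -1.0]
width: 0.0513
gripper_force: 0.0
```

{"api": "carry_out", "payload": {
  "linear": [
    [0,0,-0.05],
    [0,0,-0.05],
    [0,0,-0.05],
    [0,0,-0.05],
    [0,0,-0.05],
    [0,0,-0.05],
    [0,0,-0.05],
    [0,0,-0.05]
  ],
  "angular": [
    [0,0,-0.976],
    [0,0,-0.976],
    [0,0,-0.976],
    [0,0,-0.976],
    [0,0,-0.976],
    [0,0,-0.976],
    [0,0,-0.976],
    [0,0,-0.976]
  ],
  "hand": [0.6,0.6,0.6,0.6,0.6,0.6,0.6,0.6]
}}

```text
clock: 7.97
position: [0.527, 0.1612, 0.234]
ee_rot: [0.0, 0.586, 0.81, 0.001]
contact_force: [1.2, -0.1, -1.0]
width: 0.0516
gripper_force: 0.0
```

{"api": "carry_out", "payload": {
  "linear": [
    [0,0,0],
    [0,0,0],
    [0,0,0],
    [0,0,0],
    [0,0,0]
  ],
  "angular": [
    [0,0,-0.976],
    [0,0,-0.976],
    [0,0,-0.976],
    [0,0,0],
    [0,0,0]
  ],
  "hand": [0.6,0.6,0.6,0.6,0.6]
}}

```text
clock: 8.38
position: [0.5272, 0.1609, 0.2349]
ee_rot: [0.0, 0.675, 0.738, 0.0]
contact_force: [0.4, -0.9, -0.0]
width: 0.0513
gripper_force: 0.0
```

```bash
python3 - <<'E'
from h import *
st()
im=manip.get_image('top'); r=im.astype(int)
m=((r[:,:,0]>150)&(r[:,:,1]>60)&(r[:,:,1]<150)&(r[:,:,2]<60)).astype(np.uint8)
_,l,s,c=cv2.connectedComponentsWithStats(m)
for k in range(1,len(s)):
    if s[k][4]>60: print(s[k],onz('top',[c[k]],.036)[0].round(4),cv2.minAreaRect(np.argwhere(l==k)[:,::-1].astype(np.float32)))
E
```

```text
t 8.38 pos [0.5272 0.1609 0.2349] grasp [0.5272 0.1609 0.0799] z [ 0.  0. -1.] y [0.996 0.09  0.   ] F [ 0.4 -0.9 -0. ] w 0.0513 gf 0.0 q [0.17 0.39 1.8  0.   0.95 0.08]
[305 227  37   7 193] [0.5888 0.0574 0.036 ] ((322.978515625, 230.04864501953125), (5.612688064575195, 36.101951599121094), 87.27368927001953)
[309 285  36   6 214] [0.4668 0.0485 0.036 ] ((326.5, 287.5), (5.0, 35.0), 90.0)
```

{"api": "carry_out", "payload": {
  "linear": [
    [-0.002,-0.005,-0.05],
    [0,0,-0.042],
    [0,0,0],
    [0,0,0],
    [0,0,0],
    [0,0,0],
    [0,0,0],
    [0,0,0]
  ],
  "angular": [
    [0,0,0],
    [0,0,0],
    [0,0,0],
    [0,0,0],
    [0,0,0],
    [0,0,0],
    [0,0,0],
    [0,0,0]
  ],
  "hand": [0.6,0.6,0.6,0.05,0.05,0.05,0.05,0.05],
  "force": 50
}}

```text
clock: 9.1
position: [0.5268, 0.1577, 0.1902]
ee_rot: [0.001, 0.676, 0.737, 0.001]
contact_force: [-0.2, 0.7, 4.9]
width: 0.0127
gripper_force: 51.2
```

```bash
python3 - <<'E'
from h import *
st()
c=np.array([.5135,-.2212]);a=-.091;M=np.array([[np.cos(a),-np.sin(a)],[np.sin(a),np.cos(a)]])
for p in((-.012,-.09),(-.012,0),(-.012,.09)): print(p,c+M@p)
E
```

```text
t 9.1 pos [0.5268 0.1577 0.1902] grasp [0.5274 0.1578 0.0352] z [ 0.003  0.001 -1.   ] y [0.996 0.087 0.003] F [-0.2  0.7  4.9] w 0.0127 gf 51.2 q [0.16 0.44 1.85 0.   0.84 0.08]
(-0.012, -0.09) [ 0.49337095 -0.30973712]
(-0.012, 0) [ 0.50154965 -0.22010951]
(-0.012, 0.09) [ 0.50972835 -0.13048189]
```

{"api": "carry_out", "payload": {
  "linear": [
    [0,0,0.04],
    [0,0,0.07],
    [0,0,0.07],
    [0,0,0.07],
    [-0.0056,-0.078,0.05],
    [-0.0056,-0.078,0],
    [-0.0056,-0.078,0],
    [-0.0056,-0.078,0]
  ],
  "angular": [
    [0,0,0],
    [0,0,0],
    [0,0,0],
    [0,0,0],
    [0,0,-0.186],
    [0,0,-0.186],
    [0,0,-0.186],
    [0,0,-0.186]
  ],
  "hand": [0.05,0.05,0.05,0.05,0.05,0.05,0.05,0.05]
}}

```text
clock: 9.77
position: [0.5146, 0.0044, 0.3373]
ee_rot: [0.001, 0.697, 0.717, 0.001]
contact_force: [0.6, -0.5, -0.1]
width: 0.0131
gripper_force: 50.5
```

{"api": "carry_out", "payload": {
  "linear": [
    [-0.0056,-0.078,0],
    [-0.0056,-0.078,0],
    [-0.0056,-0.078,0],
    [-0.0056,-0.078,0],
    [-0.0056,-0.078,0],
    [-0.0056,-0.078,0],
    [-0.0056,-0.078,0],
    [-0.0056,-0.078,0]
  ],
  "angular": [
    [0,0,-0.186],
    [0,0,-0.186],
    [0,0,-0.186],
    [0,0,-0.186],
    [0,0,-0.186],
    [0,0,-0.186],
    [0,0,-0.186],
    [0,0,-0.186]
  ],
  "hand": [0.05,0.05,0.05,0.05,0.05,0.05,0.05,0.05]
}}

```text
clock: 10.43
position: [0.492, -0.3082, 0.3365]
ee_rot: [0.0, 0.739, 0.674, 0.0]
contact_force: [1.2, -0.3, -0.4]
width: 0.0132
gripper_force: 50.5
```

```bash
python3 - <<'E'
from h import *
st()
im=manip.get_image('side'); crop('side',260,40,300,220,2.6,'p3',im)
E
```

```text
t 10.43 pos [ 0.492  -0.3082  0.3365] grasp [ 0.4921 -0.3082  0.1815] z [ 0. -0. -1.] y [ 0.996 -0.093  0.   ] F [ 1.2 -0.3 -0.4] w 0.0132 gf 50.5 q [-0.68  0.33  1.6   0.    1.21 -0.59]
```

View pics/p3.png

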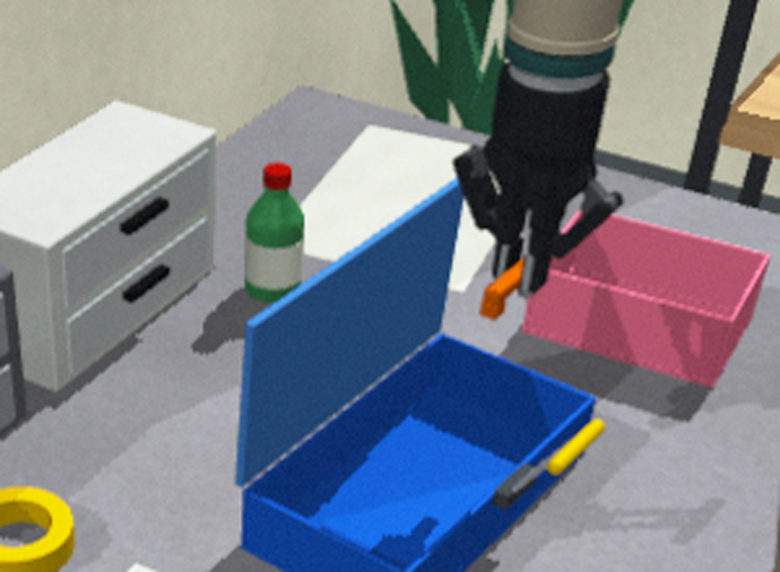

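{"api": "carry_out", "payload": {
  "linear": [
    [0,0,-0.07],
    [0,0,-0.07],
    [0,0,-0.07],
    [0,0,-0.06],
    [0,0,-0.03],
    [0,0,0],
    [0,0,0]
  ],
  "angular": [
    [0,0,0],
    [0,0,0],
    [0,0,0],
    [0,0,0],
    [0,0,0],
    [0,0,0],
    [0,0,0]
  ],
  "hand": [0.05,0.05,0.05,0.05,0.05,0.05,0.05]
}}

```text
clock: 11.07
position: [0.4926, -0.3061, 0.1854]
ee_rot: [-0.001, 0.739, 0.674, -0.0]
contact_force: [-0.3, 0.2, 0.1]
width: 0.0128
gripper_force: 52.7
```

{"api": "carry_out", "payload": {
  "linear": [
    [0,0,0],
    [0,0,0],
    [0,0,0],
    [0,0,0.04],
    [0,0,0.08],
    [0,0,0.08],
    [0,0,0.08]
  ],
  "angular": [
    [0,0,0],
    [0,0,0],
    [0,0,0],
    [0,0,0],
    [0,0,0],
    [0,0,0],
    [0,0,0]
  ],
  "hand": [0.35,0.4,0.4,0.4,0.4,0.4,0.4]
}}

```text
clock: 11.65
position: [0.4925, -0.3062, 0.3281]
ee_rot: [-0.0, 0.739, 0.674, 0.0]
contact_force: [1.1, -0.6, -1.3]
width: 0.034
gripper_force: 0.0
```

{"api": "carry_out", "payload": {
  "linear": [
    [-0.0052,0.0711,0],
    [-0.0052,0.0711,0],
    [-0.0052,0.0711,0],
    [-0.0052,0.0711,0],
    [-0.0052,0.0711,0]
  ],
  "angular": [
    [0,0,0.112],
    [0,0,0.112],
    [0,0,0.112],
    [0,0,0.112],
    [0,0,0.112]
  ],
  "hand": [0.55,0.55,0.55,0.55,0.55]
}}

```text
clock: 12.07
position: [0.4792, -0.1272, 0.3271]
ee_rot: [0.001, 0.724, 0.69, 0.0]
contact_force: [1.3, -0.5, -0.4]
width: 0.0472
gripper_force: 0.0
```

```bash
cat >> h.py <<'E'
def handles():
    im=manip.get_image('top'); r=im.astype(int)
    m=((r[:,:,0]>130)&(r[:,:,1]>50)&(r[:,:,1]<150)&(r[:,:,2]<60)&(r[:,:,0]-r[:,:,1]>60)).astype(np.uint8)
    _,l,s,c=cv2.connectedComponentsWithStats(m)
    for k in range(1,len(s)):
        if s[k][4]>60:
            q=np.argwhere(l==k)[:,::-1].astype(float);vx,vy,x0,y0=cv2.fitLine(q.astype(np.float32),cv2.DIST_L2,0,.01,.01).ravel()
            e=onz('top',[c[k]-15*np.array([vx,vy]),c[k]+15*np.array([vx,vy])],.036);d=e[1]-e[0]
            print(s[k],c[k].round(1),onz('top',[c[k]],.036)[0].round(4),'tool yaw',round(float(np.arctan(-d[0]/d[1])) if 1 else 0,3))
    return im
E
python3 -c "
from h import *
st();handles()"
```

```text
t 12.07 pos [ 0.4792 -0.1272  0.3271] grasp [ 0.4795 -0.1273  0.1721] z [ 0.002 -0.001 -1.   ] y [ 0.999 -0.047  0.002] F [ 1.3 -0.5 -0.4] w 0.0472 gf 0.0 q [-0.4   0.22  1.79  0.    1.13 -0.35]
[305 227  37   7 198] [322.4 230.3] [0.5887 0.0573 0.036 ] tool yaw 0.029
[309 285  36   6 192] [326.6 287.6] [0.4667 0.0488 0.036 ] tool yaw 0.01
```

{"api": "carry_out", "payload": {
  "linear": [
    [-0.005,0.0704,0],
    [-0.005,0.0704,0],
    [-0.005,0.0704,0],
    [-0.005,0.0704,0],
    [-0.005,0.0704,-0.05],
    [0,0,-0.07],
    [0,0,-0.07],
    [0,0,-0.03]
  ],
  "angular": [
    [0,0,0.13],
    [0,0,0.13],
    [0,0,0.13],
    [0,0,0.13],
    [0,0,0.13],
    [0,0,0],
    [0,0,0],
    [0,0,0]
  ],
  "hand": [0.6,0.6,0.6,0.6,0.6,0.6,0.6,0.6]
}}

```text
clock: 12.78
position: [0.4657, 0.0469, 0.2146]
ee_rot: [-0.001, 0.705, 0.71, -0.001]
contact_force: [-0.9, 0.3, 0.3]
width: 0.0514
gripper_force: 0.0
```

```bash
python3 -c "
from h import *
st()"
```

```text
t 12.78 pos [0.4657 0.0469 0.2146] grasp [0.4651 0.0469 0.0596] z [-0.004  0.    -1.   ] y [ 1.     0.007 -0.004] F [-0.9  0.3  0.3] w 0.0514 gf 0.0 q [-0.05  0.31  2.   -0.    0.83 -0.06]
```

{"api": "carry_out", "payload": {
  "linear": [
    [0.002,0.003,-0.03],
    [0,0,-0.022],
    [0,0,0],
    [0,0,0],
    [0,0,0],
    [0,0,0],
    [0,0,0],
    [0,0,0]
  ],
  "angular": [
    [0,0,0],
    [0,0,0],
    [0,0,0],
    [0,0,0],
    [0,0,0],
    [0,0,0],
    [0,0,0],
    [0,0,0]
  ],
  "hand": [0.6,0.6,0.6,0.05,0.05,0.05,0.05,0.05],
  "force": 50
}}

```text
clock: 13.45
position: [0.4689, 0.0474, 0.1923]
ee_rot: [0.001, 0.705, 0.709, 0.001]
contact_force: [-0.0, -0.5, 6.4]
width: 0.0127
gripper_force: 50.9
```

{"api": "carry_out", "payload": {
  "linear": [
    [0,0,0.04],
    [0,0,0.07],
    [0,0,0.07],
    [0,0,0.07],
    [0.0082,-0.0669,0.04],
    [0.0082,-0.0669,0],
    [0.0082,-0.0669,0],
    [0.0082,-0.0669,0]
  ],
  "angular": [
    [0,0,0],
    [0,0,0],
    [0,0,0],
    [0,0,0],
    [0,0,-0.15],
    [0,0,-0.15],
    [0,0,-0.15],
    [0,0,-0.15]
  ],
  "hand": [0.05,0.05,0.05,0.05,0.05,0.05,0.05,0.05]
}}

```text
clock: 14.12
position: [0.4845, -0.0874, 0.3372]
ee_rot: [0.001, 0.722, 0.692, 0.001]
contact_force: [0.7, -0.2, -1.4]
width: 0.0128
gripper_force: 50.1
```

{"api": "carry_out", "payload": {
  "linear": [
    [0.0082,-0.0669,0],
    [0.0082,-0.0669,0],
    [0.0082,-0.0669,0],
    [0.0082,-0.0669,0],
    [0,0,0]
  ],
  "angular": [
    [0,0,-0.15],
    [0,0,-0.15],
    [0,0,-0.15],
    [0,0,-0.15],
    [0,0,0]
  ],
  "hand": [0.05,0.05,0.05,0.05,0.05]
}}

```text
clock: 14.53
position: [0.5021, -0.2258, 0.3363]
ee_rot: [0.003, 0.74, 0.673, -0.001]
contact_force: [-0.1, 0.4, 0.2]
width: 0.013
gripper_force: 50.1
```

```bash
python3 -c "
from h import *
st();handles()"
```

```text
t 14.53 pos [ 0.5021 -0.2258  0.3363] grasp [ 0.5025 -0.2266  0.1813] z [ 0.003 -0.005 -1.   ] y [ 0.995 -0.095  0.003] F [-0.1  0.4  0.2] w 0.013 gf 50.1 q [-0.55  0.29  1.67 -0.    1.18 -0.45]
[305 227  37   7 199] [322.5 230.3] [0.5887 0.057  0.036 ] tool yaw 0.031
[451 265  22   8 135] [462.4 268.3] [ 0.5059 -0.244   0.036 ] tool yaw -0.126
```

{"api": "carry_out", "payload": {
  "linear": [
    [0,0.016,-0.05],
    [0,0,-0.07],
    [0,0,-0.07],
    [0,0,-0.07],
    [0,0,-0.036],
    [0,0,0],
    [0,0,0]
  ],
  "angular": [
    [0,0,0],
    [0,0,0],
    [0,0,0],
    [0,0,0],
    [0,0,0],
    [0,0,0],
    [0,0,0]
  ],
  "hand": [0.05,0.05,0.05,0.05,0.05,0.05,0.05]
}}

```text
clock: 15.17
position: [0.5007, -0.2109, 0.1873]
ee_rot: [-0.001, 0.738, 0.675, -0.0]
contact_force: [-0.2, -0.2, -0.9]
width: 0.0129
gripper_force: 52.9
```

{"api": "carry_out", "payload": {
  "linear": [
    [0,0,0],
    [0,0,0],
    [0,0,0],
    [0,0,0.04],
    [0,0,0.08],
    [0,0,0.08],
    [0,0,0.08]
  ],
  "angular": [
    [0,0,0],
    [0,0,0],
    [0,0,0],
    [0,0,0],
    [0,0,0],
    [0,0,0],
    [0,0,0]
  ],
  "hand": [0.35,0.4,0.4,0.4,0.4,0.4,0.4]
}}

```text
clock: 15.75
position: [0.5008, -0.2118, 0.3301]
ee_rot: [-0.0, 0.739, 0.674, 0.0]
contact_force: [1.0, -0.8, -0.9]
width: 0.0343
gripper_force: 0.0
```

{"api": "carry_out", "payload": {
  "linear": [
    [0,0.067,0],
    [0,0.067,0],
    [0,0.067,0],
    [0,0.067,0],
    [0.044,0.067,0],
    [0.044,0.067,0],
    [0.044,0.067,0],
    [0.044,0.067,0]
  ],
  "angular": [
    [0,0,0.19],
    [0,0,0.19],
    [0,0,0.19],
    [0,0,0.19],
    [0,0,0.19],
    [0,0,0.19],
    [0,0,0.19],
    [0,0,0.19]
  ],
  "hand": [0.6,0.6,0.6,0.6,0.6,0.6,0.6,0.6]
}}

```text
clock: 16.42
position: [0.5895, 0.0578, 0.3292]
ee_rot: [0.001, 0.696, 0.718, 0.001]
contact_force: [0.7, -0.8, -0.7]
width: 0.0514
gripper_force: 0.0
```

{"api": "carry_out", "payload": {
  "linear": [
    [0,0,-0.07],
    [0,0,-0.08],
    [0,0,-0.07],
    [0,0,0],
    [0,0,0]
  ],
  "angular": [
    [0,0,0],
    [0,0,0],
    [0,0,0],
    [0,0,0],
    [0,0,0]
  ],
  "hand": [0.6,0.6,0.6,0.6,0.6]
}}

```text
clock: 16.83
position: [0.5885, 0.056, 0.2172]
ee_rot: [-0.001, 0.696, 0.718, -0.001]
contact_force: [0.2, 0.7, 0.5]
width: 0.0507
gripper_force: 0.0
```

```bash
python3 - <<'E'
from h import *
st();im=handles()
crop('top',200,180,340,180,2.3,'p4',im)
E
```

```text
t 16.83 pos [0.5885 0.056  0.2172] grasp [0.5879 0.056  0.0622] z [-0.004  0.    -1.   ] y [ 1.     0.031 -0.004] F [0.2 0.7 0.5] w 0.0507 gf 0.0 q [-0.02  0.46  1.73  0.    0.96 -0.05]
[429 266  35   9 209] [445.9 270.3] [ 0.5019 -0.2077  0.036 ] tool yaw -0.09
[472 270  29   8 163] [485.7 273.3] [ 0.4948 -0.2955  0.036 ] tool yaw -0.079
```

View pics/p4.png

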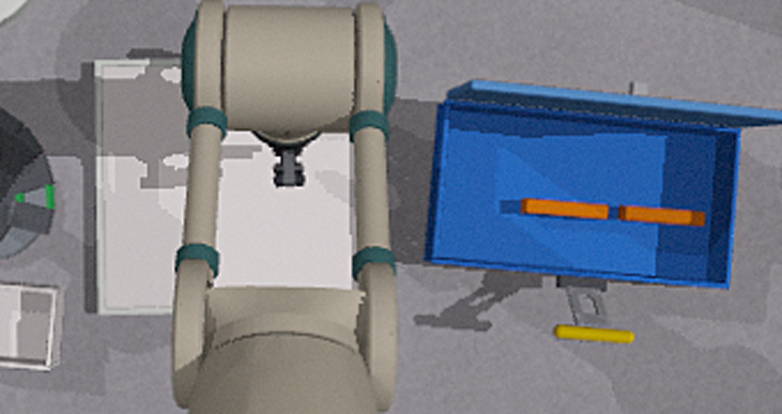

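{"api": "carry_out", "payload": {
  "linear": [
    [0,0,-0.03],
    [0,0,-0.028],
    [0,0,0],
    [0,0,0],
    [0,0,0],
    [0,0,0],
    [0,0,0],
    [0,0,0]
  ],
  "angular": [
    [0,0,0],
    [0,0,0],
    [0,0,0],
    [0,0,0],
    [0,0,0],
    [0,0,0],
    [0,0,0],
    [0,0,0]
  ],
  "hand": [0.6,0.6,0.6,0.05,0.05,0.05,0.05,0.05],
  "force": 50
}}

```text
clock: 17.55
position: [0.59, 0.0558, 0.1912]
ee_rot: [0.001, 0.696, 0.718, 0.001]
contact_force: [-1.0, -0.4, 6.9]
width: 0.0125
gripper_force: 50.4
```

{"api": "carry_out", "payload": {
  "linear": [
    [0,0,0.06],
    [0,0,0.07],
    [0,0,0.07],
    [0,0,0.07],
    [-0.0121,-0.03,0.04],
    [-0.0121,-0.03,0],
    [-0.0121,-0.03,0],
    [-0.0121,-0.03,0]
  ],
  "angular": [
    [0,0,0],
    [0,0,0],
    [0,0,0.953],
    [0,0,0.953],
    [0,0,0.953],
    [0,0,0.953],
    [0,0,0.953],
    [0,0,0.953]
  ],
  "hand": [0.05,0.05,0.05,0.05,0.05,0.05,0.05,0.05]
}}

```text
clock: 18.22
position: [0.5645, -0.0045, 0.3454]
ee_rot: [0.001, 0.513, 0.858, 0.0]
contact_force: [-0.3, -0.0, 0.3]
width: 0.0128
gripper_force: 49.5
```

{"api": "carry_out", "payload": {
  "linear": [
    [-0.0121,-0.03,0],
    [-0.0121,-0.03,0],
    [-0.0121,-0.03,0],
    [-0.0121,-0.03,0],
    [-0.0121,-0.03,0],
    [-0.0121,-0.03,0],
    [-0.0121,-0.03,0],
    [-0.0121,-0.03,0]
  ],
  "angular": [
    [0,0,0.953],
    [0,0,0.953],
    [0,0,0.953],
    [0,0,0.953],
    [0,0,0.953],
    [0,0,0.953],
    [0,0,0.953],
    [0,0,0.953]
  ],
  "hand": [0.05,0.05,0.05,0.05,0.05,0.05,0.05,0.05]
}}

```text
clock: 18.88
position: [0.5161, -0.1248, 0.3446]
ee_rot: [0.0, 0.232, 0.973, 0.0]
contact_force: [0.1, -1.1, 0.1]
width: 0.0127
gripper_force: 49.5
```

{"api": "carry_out", "payload": {
  "linear": [
    [0,0,0],
    [0,0,0],
    [0,0,0],
    [0,0,0],
    [0,0,0],
    [0,0,0],
    [0,0,0]
  ],
  "angular": [
    [0,0,0.953],
    [0,0,0.953],
    [0,0,0.953],
    [0,0,0.953],
    [0,0,0.953],
    [0,0,0],
    [0,0,0]
  ],
  "hand": [0.05,0.05,0.05,0.05,0.05,0.05,0.05]
}}

```text
clock: 19.47
position: [0.5165, -0.1241, 0.3445]
ee_rot: [0.0, 0.047, 0.999, -0.0]
contact_force: [0.0, 0.1, -1.2]
width: 0.0132
gripper_force: 49.5
```

```bash
python3 -c "
from h import *
st();handles()"
```

```text
t 19.47 pos [ 0.5165 -0.1241  0.3445] grasp [ 0.5166 -0.1241  0.1895] z [ 0.001 -0.    -1.   ] y [ 0.093  0.996 -0.   ] F [ 0.   0.1 -1.2] w 0.0132 gf 49.5 q [-0.37  0.25  1.7   0.    1.19 -1.84]
```

{"api": "carry_out", "payload": {
  "linear": [
    [0,0,-0.06],
    [0,0,-0.075],
    [0,0,-0.075],
    [0,0,-0.07],
    [0,0,-0.035],
    [0,0,0],
    [0,0,0]
  ],
  "angular": [
    [0,0,0],
    [0,0,0],
    [0,0,0],
    [0,0,0],
    [0,0,0],
    [0,0,0],
    [0,0,0]
  ],
  "hand": [0.05,0.05,0.05,0.05,0.05,0.05,0.05]
}}

```text
clock: 20.1
position: [0.5166, -0.1244, 0.186]
ee_rot: [-0.001, 0.046, 0.999, 0.0]
contact_force: [-1.2, 0.6, 0.2]
width: 0.0121
gripper_force: 72.0
```

{"api": "carry_out", "payload": {
  "linear": [
    [0,0,0],
    [0,0,0],
    [0,0,0],
    [0,0,0.04],
    [0,0,0.08],
    [0,0,0.08],
    [0,0,0.08],
    [0,0,0.08]
  ],
  "angular": [
    [0,0,0],
    [0,0,0],
    [0,0,0],
    [0,0,0],
    [0,0,0],
    [0,0,0],
    [0,0,0],
    [0,0,0]
  ],
  "hand": [0.33,0.33,0.33,0.33,0.33,0.33,0.33,0.33]
}}

```text
clock: 20.77
position: [0.5161, -0.1237, 0.3693]
ee_rot: [0.001, 0.046, 0.999, 0.0]
contact_force: [0.3, -0.1, -0.5]
width: 0.0281
gripper_force: 0.0
```

{"api": "carry_out", "payload": {
  "linear": [
    [0,0,0.06],
    [0.011,0.0768,0.06],
    [0.011,0.0768,0.04],
    [0.011,0.0768,0],
    [0.011,0.0768,0],
    [0.011,0.0768,0],
    [0.011,0.0768,0],
    [0.011,0.0768,0]
  ],
  "angular": [
    [0,0,0],
    [0,0,0.095],
    [0,0,0.095],
    [0,0,0.095],
    [0,0,0.095],
    [0,0,0.095],
    [0,0,0.095],
    [0,0,0.095]
  ],
  "hand": [0.75,0.75,0.75,0.75,0.75,0.75,0.75,0.75]
}}

```text
clock: 21.43
position: [0.5534, 0.1392, 0.4423]
ee_rot: [0.001, 0.019, 1.0, 0.0]
contact_force: [0.3, -0.5, -0.2]
width: 0.0639
gripper_force: 0.0
```

{"api": "carry_out", "payload": {
  "linear": [
    [0.011,0.0768,0],
    [0.011,0.0768,0],
    [0.011,0.0768,0],
    [0.011,0.0768,0],
    [0.011,0.0768,0],
    [0,0,0],
    [0,0,0]
  ],
  "angular": [
    [0,0,0.095],
    [0,0,0.095],
    [0,0,0.095],
    [0,0,0.095],
    [0,0,0.095],
    [0,0,0],
    [0,0,0]
  ],
  "hand": [0.75,0.75,0.75,0.75,0.75,0.75,0.75]
}}

```text
clock: 22.02
position: [0.5809, 0.3313, 0.441]
ee_rot: [-0.0, -0.001, 1.0, 0.0]
contact_force: [-0.2, -0.4, 0.0]
width: 0.064
gripper_force: 0.0
```

```bash
python3 -c "
from h import *
st();im=handles();crop('top',230,180,320,170,2.3,'p5',im)"
```

```text
t 22.02 pos [0.5809 0.3313 0.441 ] grasp [0.5809 0.3313 0.286 ] z [-0.  0. -1.] y [-0.003  1.     0.   ] F [-0.2 -0.4  0. ] w 0.064 gf 0.0 q [ 0.41  0.4   1.22  0.    1.52 -1.16]
[404 247   9  36 204] [408.1 264.5] [ 0.515  -0.1258  0.036 ] tool yaw 1.463
[429 266  35   9 211] [445.9 270.4] [ 0.5018 -0.2078  0.036 ] tool yaw -0.09
[472 270  29   8 165] [485.7 273.2] [ 0.4949 -0.2956  0.036 ] tool yaw -0.078
```

View pics/p5.png

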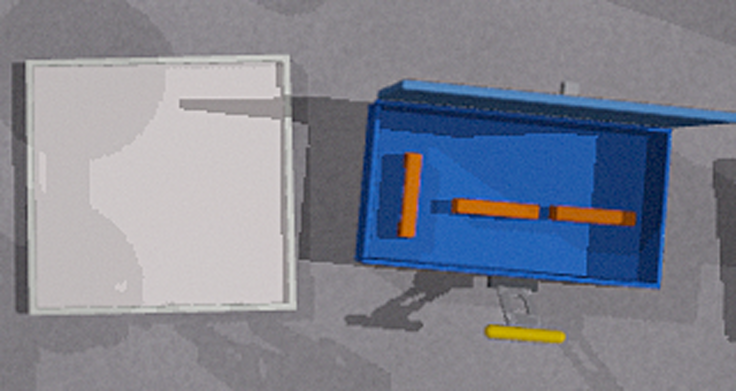

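All three handles are in the case and the board is empty. The lamp goes back next.

{"api": "carry_out", "payload": {
  "linear": [
    [0.002,0.011,-0.05],
    [0,0,-0.05],
    [0,0,-0.05],
    [0,0,-0.045],
    [0,0,0],
    [0,0,0]
  ],
  "angular": [
    [0,0,0],
    [0,0,0],
    [0,0,0],
    [0,0,0],
    [0,0,0],
    [0,0,0]
  ],
  "hand": [0.75,0.75,0.75,0.75,0.75,0.75],
  "force": 60
}}

```text
clock: 22.57
position: [0.5823, 0.3331, 0.3433]
ee_rot: [-0.001, 0.001, 1.0, -0.001]
contact_force: [0.7, 0.5, 0.9]
width: 0.0638
gripper_force: 0.0
```

{"api": "carry_out", "payload": {
  "linear": [
    [0,0,0],
    [0,0,0],
    [0,0,0],
    [0,0,0],
    [0,0,0],
    [0,0,0]
  ],
  "angular": [
    [0,0,0],
    [0,0,0],
    [0,0,0],
    [0,0,0],
    [0,0,0],
    [0,0,0]
  ],
  "hand": [0.2,0.2,0.2,0.2,0.2,0.2]
}}

```text
clock: 23.07
position: [0.583, 0.3365, 0.3471]
ee_rot: [0.003, 0.0, 1.0, 0.003]
contact_force: [0.4, 5.4, 5.1]
width: 0.0283
gripper_force: 59.1
```

{"api": "carry_out", "payload": {
  "linear": [
    [0,0,0.013],
    [0,0,0.013],
    [0,0,0.011],
    [0,0,0]
  ],
  "angular": [
    [0,0,0],
    [0,0,0],
    [0,0,0],
    [0,0,0]
  ],
  "hand": [0.2,0.2,0.2,0.2]
}}

```text
clock: 23.4
position: [0.5832, 0.336, 0.3633]
ee_rot: [0.002, 0.0, 1.0, 0.002]
contact_force: [2.5, 4.7, -7.3]
width: 0.0278
gripper_force: 59.9
```

```bash
python3 -c "
from h import *
st()
c=np.array([.5118,.3373]);a=np.linspace(-.0018,-np.pi/2+.019,21)
P=c+.0705*np.c_[np.cos(a),np.sin(a)]
print((np.diff(P,axis=0)/.5).round(4).tolist(),P[0],P[-1])"
```

```text
t 23.4 pos [0.5832 0.336  0.3633] grasp [0.5838 0.3366 0.2083] z [ 0.004  0.004 -1.   ] y [0.001 1.    0.004] F [ 2.5  4.7 -7.3] w 0.0278 gf 59.9 q [ 0.42  0.44  1.35  0.    1.35 -1.15]
[[-0.0004, -0.0109], [-0.0013, -0.0108], [-0.0021, -0.0107], [-0.0029, -0.0105], [-0.0038, -0.0103], [-0.0045, -0.0099], [-0.0053, -0.0096], [-0.006, -0.0091], [-0.0067, -0.0086], [-0.0074, -0.0081], [-0.008, -0.0075], [-0.0085, -0.0069], [-0.009, -0.0062], [-0.0095, -0.0055], [-0.0099, -0.0047], [-0.0102, -0.0039], [-0.0105, -0.0031], [-0.0107, -0.0023], [-0.0108, -0.0015], [-0.0109, -0.0006]] [0.58229989 0.3371731 ] [0.51313942 0.26681272]
```

{"api": "carry_out", "payload": {
  "linear": [
    [-0.0004,-0.0095,0],
    [-0.0013,-0.0098,0],
    [-0.0021,-0.0097,0],
    [-0.0029,-0.0095,0],
    [-0.0038,-0.0093,0],
    [-0.0045,-0.0099,0],
    [-0.0053,-0.0096,0]
  ],
  "angular": [
    [0,0,-0.97],
    [0,0,-0.97],
    [0,0,-0.97],
    [0,0,-0.97],
    [0,0,-0.97],
    [0,0,-0.97],
    [0,0,-0.97]
  ],
  "hand": [0.2,0.2,0.2,0.2,0.2,0.2,0.2]
}}

```text
clock: 23.98
position: [0.5724, 0.3004, 0.3613]
ee_rot: [0.0, 0.27, 0.963, -0.001]
contact_force: [1.9, -0.4, -7.1]
width: 0.0279
gripper_force: 60.0
```

{"api": "carry_out", "payload": {
  "linear": [
    [-0.006,-0.0091,0],
    [-0.0067,-0.0086,0],
    [-0.0074,-0.0081,0],
    [-0.008,-0.0075,0],
    [-0.0085,-0.0069,0],
    [-0.009,-0.0062,0],
    [-0.0095,-0.0055,0]
  ],
  "angular": [
    [0,0,-0.97],
    [0,0,-0.97],
    [0,0,-0.97],
    [0,0,-0.97],
    [0,0,-0.97],
    [0,0,-0.97],
    [0,0,-0.97]
  ],
  "hand": [0.2,0.2,0.2,0.2,0.2,0.2,0.2]
}}

```text
clock: 24.57
position: [0.5439, 0.2746, 0.3612]
ee_rot: [-0.001, 0.518, 0.855, -0.001]
contact_force: [-0.9, 0.8, -7.7]
width: 0.0285
gripper_force: 60.0
```

{"api": "carry_out", "payload": {
  "linear": [
    [-0.0099,-0.0047,0],
    [-0.0102,-0.0039,0],
    [-0.0105,-0.0031,0],
    [-0.0107,-0.0023,0],
    [-0.0108,-0.0015,0],
    [-0.0109,-0.0006,0],
    [0,0,0],
    [0,0,0]
  ],
  "angular": [
    [0,0,-0.97],
    [0,0,-0.97],
    [0,0,-0.97],
    [0,0,-0.97],
    [0,0,-0.97],
    [0,0,-0.97],
    [0,0,0],
    [0,0,0]
  ],
  "hand": [0.2,0.2,0.2,0.2,0.2,0.2,0.2,0.2]
}}

```text
clock: 25.23
position: [0.5121, 0.2669, 0.3614]
ee_rot: [-0.001, 0.7, 0.715, -0.002]
contact_force: [-4.8, 1.4, -6.8]
width: 0.0281
gripper_force: 60.2
```

```bash
python3 -c "
from h import *
st()"
```

```text
t 25.23 pos [0.5121 0.2669 0.3614] grasp [0.5115 0.2667 0.2064] z [-0.004 -0.001 -1.   ] y [ 1.     0.021 -0.004] F [-4.8  1.4 -6.8] w 0.0281 gf 60.2 q [0.36 0.31 1.57 0.   1.27 0.34]
```

{"api": "carry_out", "payload": {
  "linear": [
    [0.004,0,-0.004],
    [0,0,0],
    [0,0,0]
  ],
  "angular": [
    [0,0,0],
    [0,0,0],
    [0,0,0]
  ],
  "hand": [0.2,0.2,0.2]
}}

```text
clock: 25.48
position: [0.5135, 0.267, 0.3588]
ee_rot: [-0.002, 0.699, 0.715, -0.003]
contact_force: [-7.1, 1.3, -6.9]
width: 0.0284
gripper_force: 60.3
```

```bash
python3 -c "
from h import *
st()"
```

```text
t 25.48 pos [0.5135 0.267  0.3588] grasp [0.5124 0.2667 0.2038] z [-0.007 -0.002 -1.   ] y [ 1.     0.022 -0.008] F [-7.1  1.3 -6.9] w 0.0284 gf 60.3 q [0.36 0.31 1.57 0.   1.27 0.34]
```

{"api": "carry_out", "payload": {
  "linear": [
    [0,0,0],
    [0,0,0],
    [0,0,0],
    [0,0,0],
    [0,0,0.04],
    [0,0,0.08],
    [0,0,0.08]
  ],
  "angular": [
    [0,0,0],
    [0,0,0],
    [0,0,0],
    [0,0,0],
    [0,0,0],
    [0,0,0],
    [0,0,0]
  ],
  "hand": [0.6,0.6,0.6,0.6,0.6,0.6,0.6]
}}

```text
clock: 26.07
position: [0.5154, 0.2667, 0.4606]
ee_rot: [-0.0, 0.701, 0.714, -0.001]
contact_force: [1.2, 0.3, -0.5]
width: 0.0509
gripper_force: 0.0
```

```bash
cat > k.py <<'E'
from h import *
def knob():
    r=manip.get_image('side').astype(int);m=((r[:,:,0]>95)&(r[:,:,1]<50)&(r[:,:,2]<50)).astype(np.uint8)
    _,_,s,c=cv2.connectedComponentsWithStats(m);[print(s[k],c[k]) for k in range(1,len(s)) if s[k][4]>150]
st();knob()
E
python3 k.py
```

```text
t 26.07 pos [0.5154 0.2667 0.4606] grasp [0.5151 0.2665 0.3056] z [-0.002 -0.001 -1.   ] y [ 1.     0.018 -0.002] F [ 1.2  0.3 -0.5] w 0.0509 gf 0.0 q [ 0.36  0.26  1.39 -0.    1.49  0.34]
[258 308  22  29 535] [268.78317757 322.1046729 ]
```

The plunger is back in its working hole: the knob blob is at (268.8,322.1) against (268.4,321.9) at the start. Now the lid.

{"api": "carry_out", "payload": {
  "linear": [
    [0.0203,-0.0748,0],
    [0.0203,-0.0748,0],
    [0.0203,-0.0748,0],
    [0.0203,-0.0748,0],
    [0.0203,-0.0748,0],
    [0.0203,-0.0748,0],
    [0.0203,-0.0748,0],
    [0.0203,-0.0748,0]
  ],
  "angular": [
    [0,0,-0.114],
    [0,0,-0.114],
    [0,0,-0.114],
    [0,0,-0.114],
    [0,0,-0.114],
    [0,0,-0.114],
    [0,0,-0.114],
    [0,0,-0.114]
  ],
  "hand": [0,0,0,0,0,0,0,0]
}}

```text
clock: 26.78
position: [0.5969, -0.0344, 0.4611]
ee_rot: [0.001, 0.726, 0.687, 0.001]
contact_force: [0.1, -0.4, 0.0]
width: 0.0003
gripper_force: 0.0
```

{"api": "carry_out", "payload": {
  "linear": [
    [0.0203,-0.0748,0],
    [0.0203,-0.0748,0],
    [0.0203,-0.0748,0],
    [0.0203,-0.0748,0],
    [0,0,0],
    [0,0,0]
  ],
  "angular": [
    [0,0,-0.114],
    [0,0,-0.114],
    [0,0,-0.114],
    [0,0,-0.114],
    [0,0,0],
    [0,0,0]
  ],
  "hand": [0,0,0,0,0,0]
}}

```text
clock: 27.28
position: [0.6376, -0.1845, 0.4598]
ee_rot: [0.0, 0.74, 0.673, 0.0]
contact_force: [-1.3, 0.6, -0.9]
width: 0.0
gripper_force: 0.0
```

```bash
python3 k.py; python3 - <<'E'
from h import *
h=np.array([.5927,-.1782]);ex=np.array([np.cos(-.091),np.sin(-.091)])
r=.12;prev=None
for th in [1.65,1.5,1.3,1.1,.9,.7,.5,.35,.2,.1,.03,-.02]:
    u=np.array([-np.cos(th),np.sin(th)])*r+.020*np.array([np.sin(th),np.cos(th)])
    p=np.r_[h+ex*u[0],.06+u[1]-.012+.173]
    print(th,p.round(4), None if prev is None else ((p-prev)/.5).round(4).tolist()); prev=p
E
```

```text
t 27.28 pos [ 0.6376 -0.1845  0.4598] grasp [ 0.6377 -0.1846  0.3048] z [ 0.001 -0.001 -1.   ] y [ 0.996 -0.094  0.001] F [-1.3  0.6 -0.9] w 0.0 gf 0.0 q [-0.39  0.39  1.2  -0.    1.55 -0.29]
[258 308  22  29 525] [268.39047619 321.85142857]
1.65 [ 0.622  -0.1809  0.339 ] None
1.5 [ 0.6041 -0.1792  0.3421] [-0.0358, 0.0033, 0.0061]
1.3 [ 0.5799 -0.177   0.342 ] [-0.0484, 0.0044, -0.0003]
1.1 [ 0.5562 -0.1749  0.337 ] [-0.0474, 0.0043, -0.0099]
0.9 [ 0.534  -0.1728  0.3274] [-0.0445, 0.0041, -0.0192]
0.7 [ 0.5141 -0.171   0.3136] [-0.0398, 0.0036, -0.0277]
0.5 [ 0.4974 -0.1695  0.2961] [-0.0335, 0.0031, -0.035]
0.35 [ 0.4873 -0.1686  0.2809] [-0.0202, 0.0018, -0.0303]
0.2 [ 0.4795 -0.1679  0.2644] [-0.0155, 0.0014, -0.033]
0.1 [ 0.4758 -0.1675  0.2529] [-0.0075, 0.0007, -0.0231]
0.03 [ 0.4738 -0.1674  0.2446] [-0.0039, 0.0004, -0.0166]
-0.02 [ 0.4728 -0.1673  0.2386] [-0.0021, 0.0002, -0.012]
```

{"api": "carry_out", "payload": {
  "linear": [
    [0,0.004,-0.08],
    [0,0.002,-0.08],
    [0,0,-0.08],
    [0,0,0],
    [-0.03,0.003,0],
    [-0.018,0.0016,0.003],
    [-0.018,0.0016,0.003],
    [-0.024,0.0022,0]
  ],
  "angular": [
    [0,0,0],
    [0,0,0],
    [0,0,0],
    [0,0,0],
    [0,0,0],
    [0,0,0],
    [0,0,0],
    [0,0,0]
  ],
  "hand": [0,0,0,0,0,0,0,0]
}}

```text
clock: 28.0
position: [0.5932, -0.1742, 0.3464]
ee_rot: [0.004, 0.738, 0.674, 0.002]
contact_force: [3.4, 0.4, -1.8]
width: 0.0002
gripper_force: 1.3
```

```bash
python3 -c "
from h import *
st()"
```

```text
t 28.0 pos [ 0.5932 -0.1742  0.3464] grasp [ 0.5944 -0.1745  0.1914] z [ 0.008 -0.002 -1.   ] y [ 0.996 -0.09   0.008] F [ 3.4  0.4 -1.8] w 0.0002 gf 1.3 q [-0.4   0.37  1.51  0.    1.25 -0.31]
```

{"api": "carry_out", "payload": {
  "linear": [
    [-0.024,0.0022,0],
    [-0.024,0.002,-0.004],
    [-0.024,0.002,-0.006],
    [-0.0222,0.002,-0.009],
    [-0.0222,0.002,-0.01],
    [-0.02,0.0018,-0.013],
    [-0.02,0.0018,-0.015]
  ],
  "angular": [
    [0,0,0],
    [0,0,0],
    [0,0,0],
    [0,0,0],
    [0,0,0],
    [0,0,0],
    [0,0,0]
  ],
  "hand": [0,0,0,0,0,0,0]
}}

```text
clock: 28.58
position: [0.5146, -0.1677, 0.3178]
ee_rot: [0.004, 0.738, 0.674, 0.002]
contact_force: [2.0, 0.1, 1.4]
width: -0.0003
gripper_force: 1.0
```

{"api": "carry_out", "payload": {
  "linear": [
    [-0.0168,0.0015,-0.0175],
    [-0.0168,0.0015,-0.0175],
    [-0.0101,0.001,-0.0152],
    [-0.0101,0.001,-0.0152],
    [-0.008,0.0007,-0.0165],
    [-0.008,0.0007,-0.0165]
  ],
  "angular": [
    [0,0,0],
    [0,0,0],
    [0,0,0],
    [0,0,0],
    [0,0,0],
    [0,0,0]
  ],
  "hand": [0,0,0,0,0,0]
}}

```text
clock: 29.08
position: [0.4791, -0.1646, 0.2657]
ee_rot: [0.001, 0.738, 0.674, 0.0]
contact_force: [1.0, -0.0, 1.5]
width: -0.0002
gripper_force: 0.7
```

```bash
python3 -c "
from h import *
st()"
```

```text
t 29.08 pos [ 0.4791 -0.1646  0.2657] grasp [ 0.4794 -0.1647  0.1107] z [ 0.002 -0.001 -1.   ] y [ 0.996 -0.091  0.002] F [ 1.  -0.   1.5] w -0.0002 gf 0.7 q [-0.47  0.3   1.86  0.    0.98 -0.38]
```

{"api": "carry_out", "payload": {
  "linear": [
    [-0.006,0.0005,-0.02],
    [-0.003,0,-0.016],
    [-0.002,0,-0.012],
    [0,0,-0.006],
    [0,0,0],
    [0,0,0]
  ],
  "angular": [
    [0,0,0],
    [0,0,0],
    [0,0,0],
    [0,0,0],
    [0,0,0],
    [0,0,0]
  ],
  "hand": [0,0,0,0,0,0]
}}

```text
clock: 29.58
position: [0.4732, -0.164, 0.2416]
ee_rot: [0.0, 0.738, 0.674, -0.0]
contact_force: [-6.2, 3.2, 29.2]
width: -0.0
gripper_force: 14.5
```

```bash
python3 -c "
from h import *
st()"
```

```text
t 29.58 pos [ 0.4732 -0.164   0.2416] grasp [ 0.4731 -0.164   0.0866] z [-0. -0. -1.] y [ 0.996 -0.091 -0.   ] F [-6.2  3.2 29.2] w -0.0 gf 14.5 q [-0.47  0.32  1.9  -0.    0.92 -0.38]
```

{"api": "carry_out", "payload": {
  "linear": [
    [0,0,0.04],
    [0,0,0.08],
    [0,0,0.08],
    [-0.08,-0.029,0],
    [-0.08,-0.029,0],
    [-0.08,-0.029,0],
    [0,0,0],
    [0,0,0]
  ],
  "angular": [
    [0,0,0],
    [0,0,0],
    [0,0,0],
    [0,0,0],
    [0,0,0],
    [0,0,0],
    [0,0,0],
    [0,0,0]
  ],
  "hand": [0,0,0,0,0,0,0,0]
}}

```text
clock: 30.25
position: [0.3541, -0.2071, 0.3381]
ee_rot: [-0.001, 0.74, 0.673, -0.0]
contact_force: [0.8, 0.7, 0.3]
width: 0.0003
gripper_force: 0.0
```

```bash
python3 - <<'E'
from h import *
st()
crop('side',330,110,220,165,3.4,'p6')
h=np.array([.435,-.214]);ex=np.array([np.cos(-.091),np.sin(-.091)])
prev=None
for th in [2.32,2.05,1.8,1.57,1.3,1.05,.8,.6,.4,.25,.143]:
    u=np.array([np.cos(th),np.sin(th)])*.063+.018*np.array([-np.sin(th),np.cos(th)])
    p=np.r_[h+ex*u[0],.066+u[1]-.012+.173]
    print(th,p.round(4), None if prev is None else ((p-prev)/.5).round(4).tolist()); prev=p
E
```

```text
t 30.25 pos [ 0.3541 -0.2071  0.3381] grasp [ 0.3539 -0.207   0.1831] z [-0.001  0.001 -1.   ] y [ 0.996 -0.095 -0.001] F [0.8 0.7 0.3] w 0.0003 gf 0.0 q [-0.7   0.08  1.93 -0.    1.13 -0.6 ]
2.32 [ 0.3791 -0.2089  0.2609] None
2.05 [ 0.3902 -0.2099  0.2746] [0.022, -0.002, 0.0275]
1.8 [ 0.4033 -0.2111  0.2843] [0.0262, -0.0024, 0.0193]
1.57 [ 0.4171 -0.2124  0.29  ] [0.0277, -0.0025, 0.0115]
1.3 [ 0.4345 -0.214   0.2925] [0.0348, -0.0032, 0.005]
1.05 [ 0.4507 -0.2154  0.2906] [0.0323, -0.0029, -0.0038]
0.8 [ 0.4659 -0.2168  0.2847] [0.0304, -0.0028, -0.0117]
0.6 [ 0.4767 -0.2178  0.2774] [0.0216, -0.002, -0.0146]
0.4 [ 0.4858 -0.2186  0.2681] [0.0183, -0.0017, -0.0186]
0.25 [ 0.4914 -0.2191  0.26  ] [0.0111, -0.001, -0.0162]
0.143 [ 0.4945 -0.2194  0.2538] [0.0064, -0.0006, -0.0125]
```

View pics/p6.png

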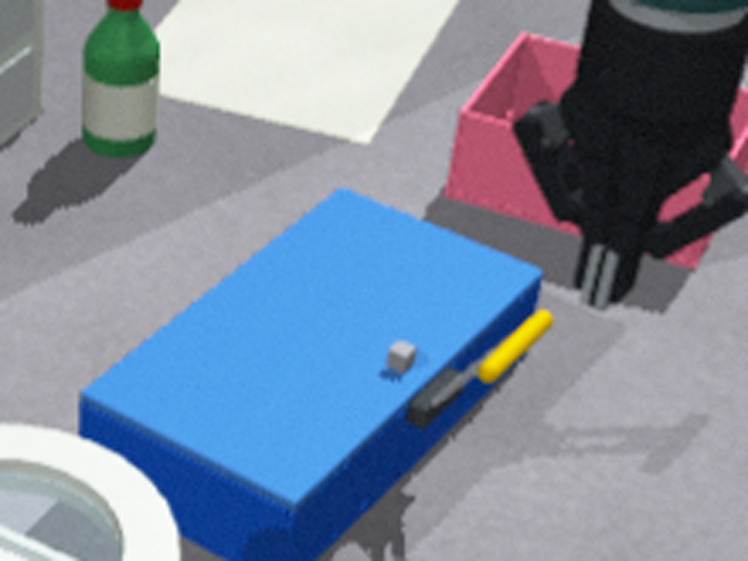

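The lid is shut flat, and the hasp bar is still off to the front, centred at about (515,345) in the crop. Next I'll push the hasp over.

{"api": "carry_out", "payload": {
  "linear": [
    [0,0,-0.075],
    [0,0,-0.075],
    [0,0,0],
    [0.025,-0.002,0],
    [0.025,-0.002,0],
    [0.012,-0.001,0.0135],
    [0.011,-0.001,0.0135],
    [0.0262,-0.0024,0.0193]
  ],
  "angular": [
    [0,0,0],
    [0,0,0],
    [0,0,0],
    [0,0,0],
    [0,0,0],
    [0,0,0],
    [0,0,0],
    [0,0,0]
  ],
  "hand": [0,0,0,0,0,0,0,0]
}}

```text
clock: 30.97
position: [0.406, -0.2107, 0.2881]
ee_rot: [-0.0, 0.738, 0.674, -0.0]
contact_force: [-1.5, 1.0, -1.3]
width: 0.0
gripper_force: 0.6
```

{"api": "carry_out", "payload": {
  "linear": [
    [0.0277,-0.0025,0.0115],
    [0.0174,-0.0016,0.0025],
    [0.0174,-0.0016,0.0025],
    [0.0161,-0.0015,-0.0019],
    [0.0161,-0.0015,-0.0019],
    [0.0152,-0.0014,-0.0058],
    [0.0152,-0.0014,-0.0058]
  ],
  "angular": [
    [0,0,0],
    [0,0,0],
    [0,0,0],
    [0,0,0],
    [0,0,0],
    [0,0,0],
    [0,0,0]
  ],
  "hand": [0,0,0,0,0,0,0]
}}

```text
clock: 31.55
position: [0.4686, -0.2168, 0.2866]
ee_rot: [-0.0, 0.739, 0.674, -0.0]
contact_force: [0.1, -0.2, -0.7]
width: -0.0002
gripper_force: 0.4
```

```bash
python3 - <<'E'
from h import *
st()
im=manip.get_image('side');crop('side',330,110,220,165,3.4,'p7',im)
E
```

```text
t 31.55 pos [ 0.4686 -0.2168  0.2866] grasp [ 0.4685 -0.2167  0.1316] z [-0.001  0.    -1.   ] y [ 0.996 -0.091 -0.001] F [ 0.1 -0.2 -0.7] w -0.0002 gf 0.4 q [-0.57  0.29  1.81  0.    1.05 -0.48]
```

View pics/p7.png

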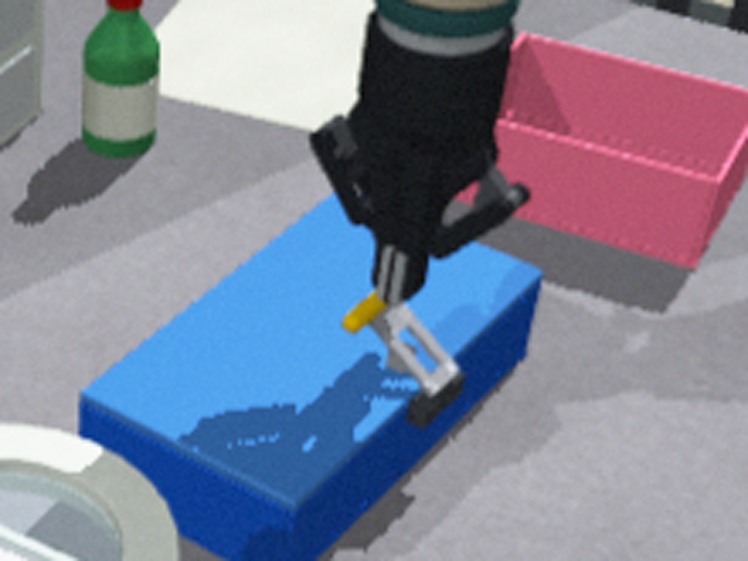

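The hasp is about halfway over, and the bar is under the fingertips at (365,312) in the crop. I'll press it on down.

{"api": "carry_out", "payload": {
  "linear": [
    [0.0216,-0.002,-0.0156],
    [0.0183,-0.0017,-0.0196],
    [0.011,-0.001,-0.0162],
    [0.0064,-0.0006,-0.0125],
    [0,0,-0.003],
    [0,0,0]
  ],
  "angular": [
    [0,0,0],
    [0,0,0],
    [0,0,0],
    [0,0,0],
    [0,0,0],
    [0,0,0]
  ],
  "hand": [0,0,0,0,0,0]
}}

```text
clock: 32.1
position: [0.4973, -0.2195, 0.2538]
ee_rot: [0.0, 0.739, 0.674, 0.0]
contact_force: [0.2, 0.7, 4.7]
width: 0.0003
gripper_force: 2.2
```

```bash
python3 -c "
from h import *
st()"
```

```text
t 32.1 pos [ 0.4973 -0.2195  0.2538] grasp [ 0.4974 -0.2195  0.0988] z [ 0.  0. -1.] y [ 0.996 -0.091  0.   ] F [0.2 0.7 4.7] w 0.0003 gf 2.2 q [-0.54  0.36  1.79  0.    0.99 -0.45]
```

{"api": "carry_out", "payload": {
  "linear": [
    [0,0,-0.002],
    [0,0,-0.002],
    [0,0,0]
  ],
  "angular": [
    [0,0,0],
    [0,0,0],
    [0,0,0]
  ],
  "hand": [0,0,0]
}}

```text
clock: 32.35
position: [0.4972, -0.2194, 0.2535]
ee_rot: [0.001, 0.739, 0.674, 0.0]
contact_force: [-2.5, 2.0, 14.6]
width: 0.0001
gripper_force: 7.3
```

{"api": "carry_out", "payload": {
  "linear": [
    [0,0,0.04],
    [0,0,0.08],
    [0,0,0.08],
    [-0.06,-0.06,0.05],
    [-0.06,-0.06,0],
    [-0.06,-0.06,0],
    [-0.06,-0.06,0],
    [0,0,0]
  ],
  "angular": [
    [0,0,0],
    [0,0,0],
    [0,0,0],
    [0,0,0],
    [0,0,0],
    [0,0,0],
    [0,0,0],
    [0,0,0]
  ],
  "hand": [0,0,0,0,0,0,0,0]
}}

```text
clock: 33.02
position: [0.3789, -0.3375, 0.3725]
ee_rot: [0.0, 0.741, 0.672, -0.002]
contact_force: [0.5, 0.0, -0.2]
width: 0.0001
gripper_force: 0.0
```

```bash
python3 k.py; python3 - <<'E'
from h import *
a=manip.get_image('side')[220:400,180:440];b=manip.get_image('side')[130:310,330:550]
cv2.imwrite('pics/p8.png',cv2.resize(np.hstack([a,b])[:,:,::-1],None,fx=1.65,fy=1.65,interpolation=cv2.INTER_CUBIC))
E
```

```text
t 33.02 pos [ 0.3789 -0.3375  0.3725] grasp [ 0.3784 -0.3381  0.2175] z [-0.003 -0.004 -1.   ] y [ 0.995 -0.097 -0.003] F [ 0.5  0.  -0.2] w 0.0001 gf 0.0 q [-0.86  0.2   1.7  -0.01  1.25 -0.76]
[258 308  22  29 534] [268.76404494 322.10861423]
```

View pics/p8.png

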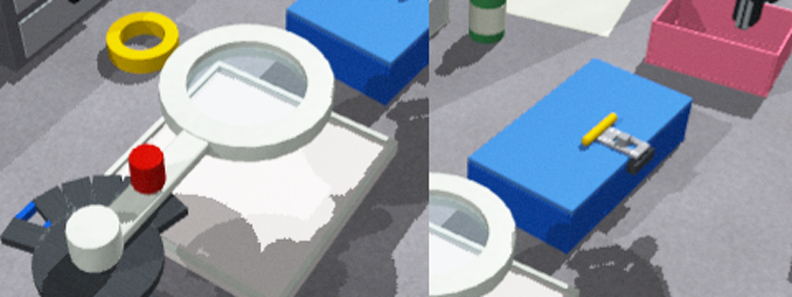

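The final picture shows the hasp flat over the catch, with its bar at (600,130). The lid is shut, and the lamp is over the empty board with its knob home at (147,168). The robot is clear, so I'll hand in.

```bash
python3 -c "
from rig import manip
print(manip.sign_off())"
```

```text
the job is handed in; nothing more can be done
None
```

The job is handed in: the lamp was parked and later returned to its working hole, the three handles on the board are in the case, and the lid is shut with the hasp over the catch; the tub and tape weren't touched, and it took about 33 s.

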